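Fetch the drop bottle from the back of the tilt bin

ROBOT

A 6-joint arm with a two-finger parallel gripper is mounted at the origin on a cart in front of the work surface, level with it; the furniture and walls round the work are solid. World frame = base frame: x ahead of the robot, y to its left, z up, the work surface at z = 0. Lengths are in mm, angles in rad, forces in N, time in s.
With the tool pointing down it reaches from about 375 to 925 mm from the base axis. Payload 5.7 kg.
Tool frame: the origin (TCP) lies at the very end of the fingers, on their centre line; the grasp point (between the pads) lies 19 mm behind it; y points along the fingers, z is the direction in which the jaws open and shut, and the axes are right-handed (so a half turn about y gives the same grasp; the last joint's range is limited). The gripper opens to 85 mm and grips with 20 to 120 N. Pads are 22 mm wide; open, the fingers measure 114 mm over their backs; the gripper's body (76 mm by 85 mm) begins 54 mm behind the grasp point. The pads swing forward as they close: fully open they stand 13 mm farther back than shut.
Start: joints at [-1.448, 0.359, 1.51, -0, 1.272, -0.115], TCP at [141.326, -583.087, 231.267] pointing down, gripper open.
Joint ranges: [-2.97, 2.97], [-1.01, 2.36], [0.21, 2.38], [-0.96, 4.11], [0.2, 2.71], [-2.98, 2.98]. Speed limits (rad/s): [2.39, 2.39, 3.14, 3.14, 3.14, 3.14].

INTERFACE

Orientations are given as a unit quaternion [w, x, y, z].
In Python, from station import observe, camera, calibration, hand_in, spot_in gives the robot as it stands. The module is installed in compiled form; this text tells all that it offers.
- The arm moves only by the shell command python3 -m pendant 'ROWS' [OPENING]. ROWS is JSON, a list of rows, each an object with "delta_pos": the shift along the tool's x, y, z in cm, a list of three; "turn": the turn about the tool's y in degrees. In form: [{"delta_pos": [tx, ty, tz], "turn": turn}, ...]. A call has 1 to 5 rows; each row is the pose to reach, as a shift and turn from the pose commanded when the call began, along the tool's axes at that moment; what a row does not reach only later rows make up. A row lasts 1/12 s, in which the tool goes at most 41.7 mm and 7.16 degrees, less where a joint would pass 70% of its speed; a pose out of reach is approached as far as the arm can. A call with a gripper value outside its range is refused whole. OPENING is the opening, from 0 (shut) to 1 (fully open), set as the call begins (- or left out, the last holds). The fingers move at their own pace and stop on an object; the grip force is fixed at half the most. Time passes only in rows, so rows that repeat a pose let the fingers close. It gives the time, the measured TCP pose, the force and the opening at its end, in the units of the state.
- observe(): the state, without advancing time (a new reading comes with each control period).
- camera(name): name is "side" or "top" or "wrist"; returns the picture (384x512x3 uint8, red, green, blue); there is no depth.
- calibration(name): a dict with "fx", "fy", "cx", "cy" (pixels), "k1" (the pictures are not rectified: a ray, as slopes to the right and down, at radius r is drawn at 1 + k1 r^2 times it, then the intrinsics apply), "pose" (4x4, takes a point from camera to world coordinates). Camera axes: x right, y down, z forward; pixel columns grow to the right and rows downward; lengths in mm; the calibration is good to about 2 mm. A picture is of the moment at which its call begins: read the wrist's pose just before it. calibration takes no time and is no camera call; for the wrist camera it gives the pose at the moment of the call.
- hand_in(): hands the job in, once; it reports no verdict.
Trained networks look in the newest picture that a camera, given by its name, has taken for a name from the list of things; names that differ only in an ending like _2 or _b are one class to them, and where a whole thing is asked for, a point or a joint stands for the part that bears it (a point fixed in the world has none). Each returns a list of dicts, best first, with "conf" (0 to 1); they miss things now and then, are a little off and sometimes report something else, mostly with a low value. They report only what shows in the picture. A call takes as long as a camera call. They do not tell look-alikes from the thing itself.
- spot_in(camera, target): "centre" ([column, row] in pixels, amid what is visible of it).
The state is a dict: "clock": time; "q": joint angles; "qvel": joint speeds; "effort": joint torques, N m; "ee_pos": TCP position; "ee_rot": TCP orientation; "wrist_force": force on the tool from outside, world axes, zero at the start; "ft_torque": the same for the moment, N m; "width": finger opening in mm.
Only numpy, scipy, OpenCV 4.12 (cv2) and the standard library are available. Lean on these libraries where they do the work, as an engineer would, in place of code of your own. Each camera call takes 0.05 s, during which the arm holds its last target.

TASK

Tilt the clear-fronted bin of the small white cabinet forward by its blue pull tab until it is at or near its stop, then take the brown dropper bottle out of its back compartment and stand it upright on the floor of the rectangular steel tray. Leave the carton in the bin.

Things in the scene. Friction and masses are not known exactly. Their poses are not given: they have to be found in the camera images.
- tilt_bin (a joint): Forward tilt of the bin: 0 shut, 0.65 rad (37 deg) at the stop. The hinge is stiff (5 to 8 N at the tab) and stays where left. Bin: 224 mm wide, 100 deep, clear front panel 85 high, blue low walls 28 high. It sits in a fixed white cabinet, 128 deep, 238 wide, 147 high, whose hood starts 58 mm behind the shut tab. The pivot runs along the bin's front lower edge, 10 mm above the work surface.
- bin_tab (a point): Centre of the blue pull tab in mid upper front edge of the bin: 14 mm wide (y), 20 deep (x), 36 high, 33 of it clear above the panel. Axes turn with the bin: z up the front panel, x to the bin's back, y along the pivot. The pivot lies 103 mm below it along z and 2 mm in front; pulled toward the robot the tab swings forward and down. Two back compartments lie 76 mm behind it, 52 mm to either side.
- bottle_center (a point): Centre, 51 mm above its underside, of the brown dropper bottle with black bulb: 102 mm high, body 32 mm in diameter up to 70 mm, about 0.07 kg. z runs along it to the bulb. It stands in either back compartment (36 mm deep, 106 wide, walls 28 high, a 26 mm wide tongue 40 high in mid front, floor 4 thick) and leans with the bin; drawn 45 mm along its axis it is clear of the walls.
- carton_center (a point): Centre of the white and teal suture carton, 29 x 78 x 58 mm, in the other back compartment of the bin, 78 mm side along the pivot. It is to stay in the bin.
- tray_floor (a point): Middle of the floor of the open rectangular steel tray (170 along x, 94 along y, rim 18 mm high, wall 2 mm), fixed on the work surface to the left or right of the cabinet; this point is on the upper face of its floor, z up. The bean-shaped steel dish on the other side is not it.
Things that resemble listed ones, but are neither listed nor needed, are in the scene too. What is meant by the part that bears carton_center is not yellow, and is the larger of those in its own colour.

How it is judged:
By the outcome, as a careful person would: the job done as asked, in the order asked, and still so for the second after the job is handed in, with the robot touching nothing.
It also fails if it takes over 51 s, if anything falls off the work surface, if the arm or the gripper's body presses on something with over 40 N, if the wrist force passes 120 N, or if a joint passes its speed limit or range.

## Working session

There is one attempt and no reset: what is moved stays moved. The work goes in short steps, Python scripts to look and compute and a shell command to move; the robot and the scene stay as the last step left them, time stands still between calls to the robot, and variables do not carry over. Pictures are saved under pics/ and viewed, and the job is handed in when it is done.

```bash
mkdir -p pics; cat > h.py <<'E'
import numpy as np, cv2
from station import observe,camera,calibration,spot_in
def save(name,fn):
    im=camera(name); cv2.imwrite('pics/'+fn,im[:,:,::-1]); return im
def ray(name,px,c=None):
    c=c or calibration(name)
    d=np.array([(px[0]-c['cx'])/c['fx'],(px[1]-c['cy'])/c['fy']])
    u=d.copy()
    for _ in range(30): u=d/(1+c['k1']*(u@u))
    P=np.array(c['pose']); v=P[:3,:3]@np.r_[u,1]; return P[:3,3],v/np.linalg.norm(v)
def proj(name,p,c=None):
    c=c or calibration(name); P=np.array(c['pose']); q=P[:3,:3].T@(np.array(p,float)-P[:3,3])
    u=q[:2]/q[2]; u=u*(1+c['k1']*(u@u)); return np.array([c['fx']*u[0]+c['cx'],c['fy']*u[1]+c['cy']])
def onplane(name,px,z,ax=2):
    o,v=ray(name,px); return o+v*(z-o[ax])/v[ax]
def tri(obs):
    A=np.zeros((3,3));b=np.zeros(3)
    for n,px in obs:
        o,v=ray(n,px);M=np.eye(3)-np.outer(v,v);A+=M;b+=M@o
    p=np.linalg.solve(A,b); return p
E
python3 - <<'E'
from h import *
np.set_printoptions(precision=3,suppress=True)
s=observe();print(s)
for n in ['side','top','wrist']:
    save(n,n+'0.png'); c=calibration(n); print(n,c['fx'],c['cx'],c['k1'],np.array(c['pose']))
    if n!='wrist':
        for t in ['bin_tab','bottle_center','carton_center','tray_floor','tilt_bin']:
            print(n,t,[(np.round(d['centre']),round(d['conf'],2)) for d in spot_in(n,t)])
E
```

```text
{'clock': 0.0, 'q': array([-1.448,  0.36 ,  1.511, -0.   ,  1.273, -0.115]), 'qvel': array([-0.001,  0.002, -0.   , -0.   ,  0.002, -0.   ]), 'effort': array([ -0.002, -52.762, -27.863,  -0.   ,   0.013,  -0.   ]), 'ee_pos': array([ 141.253, -582.42 ,  230.44 ]), 'ee_rot': array([ 0.084, -0.084,  0.703, -0.701]), 'wrist_force': array([-0.88 , -0.767, -0.083]), 'ft_torque': array([ 0.039, -0.021, -0.025]), 'width': 85.60966624079067}
side 456.02741507128735 257.3816115583252 -0.13666440079355277 [[ -0.863  -0.214   0.458  56.828]
 [ -0.505   0.406  -0.762 847.448]
 [ -0.023  -0.888  -0.458 608.616]
 [  0.      0.      0.      1.   ]]
side bin_tab [(array([241., 230.]), 0.72)]
side bottle_center []
side carton_center [(array([312., 206.]), 0.91), (array([268., 204.]), 0.73), (array([227., 210.]), 0.7)]
side tray_floor [(array([335., 193.]), 0.82)]
side tilt_bin [(array([242., 228.]), 0.88)]
top 414.89871189745423 251.31725011936612 0.02947317663261419 [[   0.026   -0.992    0.122  404.555]
 [  -1.      -0.024    0.019   -9.813]
 [  -0.016   -0.122   -0.992 1311.007]
 [   0.       0.       0.       1.   ]]
top bin_tab [(array([237., 175.]), 0.98)]
top bottle_center [(array([224., 168.]), 0.62)]
top carton_center [(array([256., 166.]), 0.64), (array([303., 211.]), 0.62), (array([297., 177.]), 0.46), (array([223., 166.]), 0.4)]
top tray_floor [(array([353., 219.]), 0.83)]
top tilt_bin [(array([238., 178.]), 0.71)]
wrist 272.7185258962111 257.5947436205218 -0.03737428032300373 [[   0.234   -0.928   -0.291  215.469]
 [  -0.972   -0.223   -0.07  -564.138]
 [  -0.       0.299   -0.954  373.729]
 [   0.       0.       0.       1.   ]]
```

View pics/side0.png

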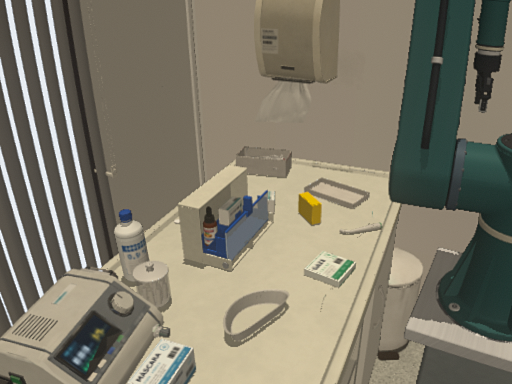

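View pics/top0.png

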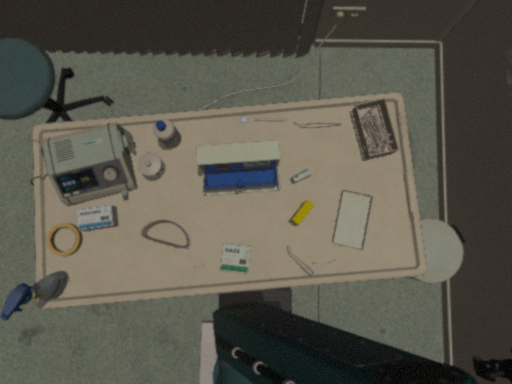

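```bash
python3 - <<'E'
import cv2
a=cv2.imread('pics/side0.png')[150:290,160:380];cv2.imwrite('pics/sidec.png',cv2.resize(a,None,fx=3.6,fy=3.6,interpolation=cv2.INTER_CUBIC))
a=cv2.imread('pics/top0.png')[130:260,170:370];cv2.imwrite('pics/topc.png',cv2.resize(a,None,fx=4,fy=4,interpolation=cv2.INTER_CUBIC))
E
```

```text
(no output)
```

View pics/sidec.png

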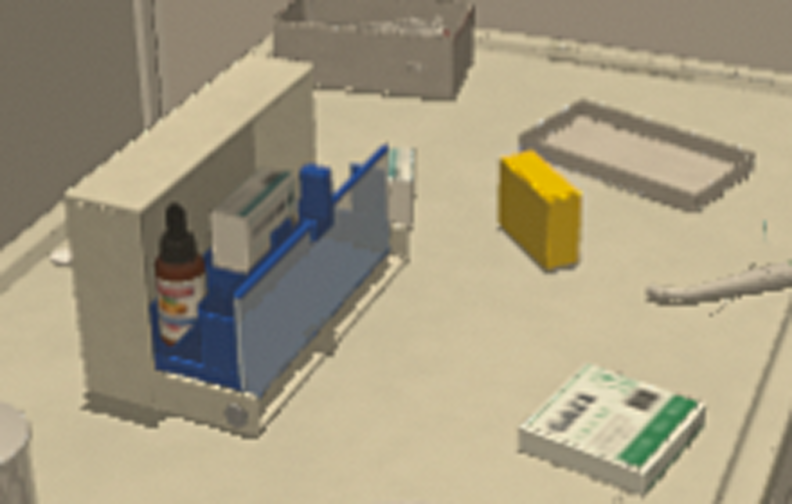

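View pics/topc.png

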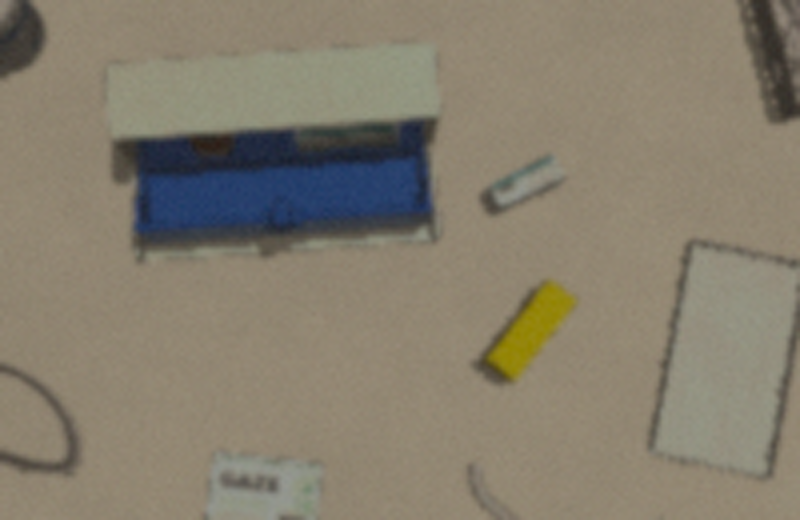

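The bottle stands in the left (+y) compartment, at side (208,226). The white/teal carton is in the right compartment, at side (232,205). Look-alikes are the yellow carton at top (302,212), the small white/teal box at top (301,176) and the gauze box at top (236,257). The rectangular tray is at top (352,219). The mesh basket at (375,130) and the kidney dish at (165,235) are not the tray.

```bash
python3 - <<'E'
from h import *
np.set_printoptions(precision=1,suppress=True)
S=lambda x,y:('side',(160+x/3.6,150+y/3.6)); T=lambda x,y:('top',(170+x/4,130+y/4))
def t(n,a,b):
    p=tri([a,b]);print(n,p,'reproj',proj('side',p)-a[1],proj('top',p)-b[1])
t('tab',S(316,198),T(283,210))
t('panel top L',S(238,292),T(138,235)); t('panel top R',S(387,150),T(432,210))
t('hood front L',S(140,208),T(113,138)); t('hood R',S(312,65),T(440,118))
print('base L/R z~8', onplane('top',T(137,262)[1],8),onplane('top',T(437,240)[1],8))
print('side base L',onplane('side',S(262,432)[1],0),onplane('side',S(410,255)[1],8))
print('cab hood front @147',onplane('top',T(113,138)[1],147),onplane('top',T(440,118)[1],147), 'back',onplane('top',T(108,63)[1],147),onplane('top',T(437,43)[1],147))
for n,q in dict(a=(691,240),b=(650,452),c=(771,475)).items(): print('tray',n,onplane('top',T(*q)[1],18))
print('tray d',onplane('top',(371.5,196.5),18))
for n,q in dict(a=(585,102),b=(523,138),c=(697,205),d=(752,158)).items(): print('tray side',n,onplane('side',S(*q)[1],18))
print(onplane('top',(353,219),2),onplane('side',(335,193),2))
t('bottle top bulb',S(177,208),T(210,150))
t('bot',S(180,275),T(208,145))
E
```

```text
tab [567.   44.8 105.1] reproj [-0.2 -0. ] [0.1 0.1]
panel top L [550.9 154.   95.5] reproj [1.8 0.2] [-0.6 -1.2]
panel top R [573.1 -64.3  90.9] reproj [0.5 0. ] [-0.2 -0.4]
hood front L [612.6 167.1 144. ] reproj [0.8 0.1] [-0.3 -0.5]
hood R [633.2 -65.8 144. ] reproj [0.9 0.1] [-0.4 -0.8]
base L/R z~8 [536.3 163.6   8. ] [559.5 -73.    8. ]
side base L [539.9 160.    0. ] [557.6 -66.4   8. ]
cab hood front @147 [610.6 165.8 147. ] [630.4 -66.8 147. ] back [665.  171.6 147. ] [684.9 -63.7 147. ]
tray a [ 563.  -270.4   18. ]
tray b [ 398.1 -238.8   18. ]
tray c [ 383.3 -330.9   18. ]
tray d [ 544.8 -359.2   18. ]
tray side a [ 541.9 -352.9   18. ]
tray side b [ 559.  -263.7   18. ]
tray side c [ 392.9 -219.7   18. ]
tray side d [ 380.9 -316.1   18. ]
[ 474.3 -305.4    2. ] [ 481.  -306.2    2. ]
bottle top bulb [619.8 105.8 111.6] reproj [5.1 0.7] [-2.  -3.5]
bot [627.  108.7  62.1] reproj [2.4 0.3] [-0.9 -1.6]
```

```bash
cat >> h.py <<'E'
from scipy.spatial.transform import Rotation as Ro
def R():
    w,x,y,z=observe()['ee_rot']; return Ro.from_quat([x,y,z,w]).as_matrix()
def delta(target_tcp):
    "cm in tool axes from now"
    s=observe(); return R().T@(np.array(target_tcp)-s['ee_pos'])/10
E
python3 - <<'E'
from h import *
np.set_printoptions(precision=3,suppress=True)
print(R()); z=R()[:,2]; print('jaw yaw',np.degrees(np.arctan2(z[1],z[0])), 'q',np.degrees(observe()['q']))
S=lambda x,y:(160+x/3.6,150+y/3.6)
print('small box', onplane('top',(170+490/4,130+205/4),40),onplane('top',(170+565/4,130+165/4),40), onplane('side',S(400,232),0),onplane('side',S(400,150),45))
E
```

```text
[[-0.972 -0.     0.236]
 [-0.236  0.    -0.972]
 [ 0.    -1.    -0.   ]]
jaw yaw -76.37431548687022 q [-82.971  20.556  86.539  -0.003  72.91   -6.596]
small box [ 583.855 -111.761   40.   ] [ 616.434 -169.175   40.   ] [ 587.663 -105.71     0.   ] [ 611.246 -149.413   45.   ]
```

View pics/wrist0.png

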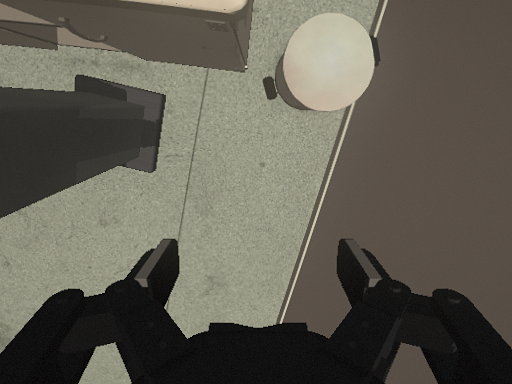

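```bash
python3 -c "
from h import *
print(delta([564,45,231]),observe()['clock'])"
```

```text
[-5.58773766e+01  3.12005777e-02 -5.10832474e+01] 0.65
```

```bash
python3 -m pendant '[{"delta_pos":[-56,0,-51],"turn":8.6},{"delta_pos":[-56,0,-51],"turn":8.6},{"delta_pos":[-56,0,-51],"turn":8.6},{"delta_pos":[-56,0,-51],"turn":8.6},{"delta_pos":[-56,0,-51],"turn":8.6}]' 1; python3 -c "
from h import *
print(delta([564,45,231]),observe())"
```

```text
clock: 1.07
ee_pos: [258.6, -408.9, 231.4]
ee_rot: [-0.031, 0.031, -0.706, 0.706]
wrist_force: [0.3, -0.2, 0.1]
width: 85.1
[-3.43633577e+01  4.07147179e-02 -4.25675717e+01] {'clock': 1.0667, 'q': array([-1.14992406e+00,  1.90713904e-01,  1.75294809e+00,  2.35583498e-04,
        1.19768804e+00,  3.33892380e-01]), 'qvel': array([ 0.86104344, -0.31854144,  0.41707346,  0.00498775, -0.11453587,
        0.84980174]), 'effort': array([ -7.41682157, -38.74808192, -26.45405889,  -0.32497575,
         0.37094261,  -1.21152565]), 'ee_pos': array([ 258.60495714, -408.89177541,  231.37556161]), 'ee_rot': array([-0.03081573,  0.0306083 , -0.70638833,  0.70649066]), 'wrist_force': array([ 0.31298149, -0.16151819,  0.07967609]), 'ft_torque': array([ 0.03519258, -0.02625766,  0.03727347]), 'width': 85.07751229707974}
```

```bash
python3 -m pendant '[{"delta_pos":[-33,0,-41],"turn":0},{"delta_pos":[-33,0,-41],"turn":0},{"delta_pos":[-33,0,-41],"turn":0},{"delta_pos":[-33,0,-41],"turn":0},{"delta_pos":[-33,0,-41],"turn":0}]'; python3 -c "
from h import *
print(delta([564,45,231]),observe()['q'])"
```

```text
clock: 1.48
ee_pos: [374.6, -235.6, 231.6]
ee_rot: [-0.031, 0.031, -0.706, 0.707]
wrist_force: [0.7, -0.6, 0.4]
width: 85.5
[-21.31159395   0.06469098 -26.30449168] [-7.17852972e-01  1.28287801e-01  1.83142365e+00  1.25622605e-04
  1.18104809e+00  7.65589693e-01]
```

```bash
python3 -m pendant '[{"delta_pos":[-20,0,-24.5],"turn":0},{"delta_pos":[-20,0,-24.5],"turn":0},{"delta_pos":[-20,0,-24.5],"turn":0},{"delta_pos":[-20,0,-24.5],"turn":0},{"delta_pos":[-20,0,-24.5],"turn":0}]'; python3 -c "
from h import *
print(delta([564,45,231]),observe()['q'])"
```

```text
clock: 1.9
ee_pos: [491.9, -63.0, 231.6]
ee_rot: [-0.031, 0.031, -0.706, 0.706]
wrist_force: [-0.2, -0.7, 0.2]
width: 85.2
[ -8.13109727   0.06653987 -10.12766182] [-2.66822186e-01  2.08026342e-01  1.72916374e+00  7.66270219e-06
  1.20367658e+00  1.21606669e+00]
```

```bash
python3 -m pendant '[{"delta_pos":[-7,0,-8.8],"turn":0},{"delta_pos":[-7,0,-8.8],"turn":0},{"delta_pos":[-7,0,-8.8],"turn":0},{"delta_pos":[-7,0,-8.8],"turn":0},{"delta_pos":[-7,0,-8.8],"turn":0}]'; python3 - <<'E'
from h import *
print(delta([564,45,231]),observe()['q'],observe()['ee_pos'])
s=observe()
save('wrist','w1.png')
for t in ['bin_tab','bottle_center','carton_center']: print(t,[(np.round(d['centre']),round(d['conf'],2)) for d in spot_in('wrist',t)])
c=calibration('wrist'); print(np.array(c['pose']))
print(proj('wrist',[564,45,113]),proj('wrist',[564,45,131]))
E
```

```text
clock: 2.32
ee_pos: [553.6, 30.0, 231.2]
ee_rot: [-0.032, 0.032, -0.706, 0.706]
wrist_force: [-0.6, -1.2, 0.1]
width: 85.3
[-1.17369693  0.01749256 -1.39784441] [-7.03579288e-02  2.93614574e-01  1.60964374e+00 -1.21253289e-04
  1.23833375e+00  1.40968857e+00] [553.57872292  30.01501746 231.17671727]
bin_tab [(array([242., 142.]), 0.76)]
bottle_center []
carton_center [(array([381., 221.]), 0.93), (array([394., 139.]), 0.64)]
[[ 8.45377989e-02 -9.50662501e-01 -2.98486465e-01  6.28298106e+02]
 [-9.96420271e-01 -8.06761011e-02 -2.52588754e-02  3.52521011e+01]
 [-6.80585955e-05  2.99553294e-01 -9.54079566e-01  3.73674105e+02]
 [ 0.00000000e+00  0.00000000e+00  0.00000000e+00  1.00000000e+00]]
[242.18168382 172.25932282] [241.12265359 176.88822166]
```

View pics/w1.png

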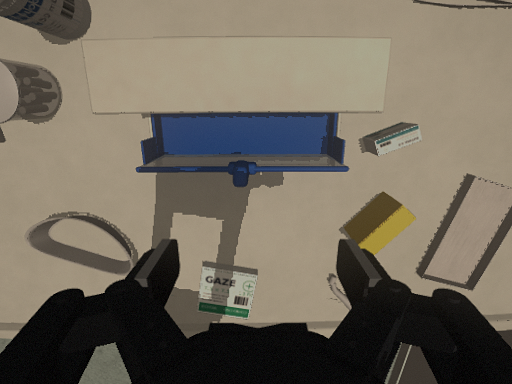

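```bash
python3 -m pendant '[{"delta_pos":[0,0,0],"turn":0},{"delta_pos":[0,0,0],"turn":0}]' 0.5; python3 -c "
from h import *
print(delta([564,45,104]),observe()['q'])"
```

```text
clock: 2.68
ee_pos: [552.6, 27.7, 231.5]
ee_rot: [0.03, -0.03, 0.706, -0.706]
wrist_force: [-0.4, -0.5, 0.1]
width: 63.7
[-1.28581116 12.7487345  -1.62204468] [-7.47128349e-02  2.91721751e-01  1.61159856e+00  6.93001429e-06
  1.23827885e+00  1.40997888e+00]
```

```bash
python3 -m pendant '[{"delta_pos":[-1.3,0,-1.6],"turn":0},{"delta_pos":[-1.3,4,-1.6],"turn":0},{"delta_pos":[-1.3,8,-1.6],"turn":0},{"delta_pos":[-1.3,12.7,-1.6],"turn":0},{"delta_pos":[-1.3,12.7,-1.6],"turn":0}]' 0.5;python3 -m pendant '[{"delta_pos":[0,0,0],"turn":0},{"delta_pos":[0,0,0],"turn":0}]';  python3 - <<'E'
from h import *
print(delta([564,45,104]))
save('wrist','w2.png');save('side','s2.png')
a=cv2.imread('pics/s2.png')[150:290,160:380];cv2.imwrite('pics/s2c.png',cv2.resize(a,None,fx=3.6,fy=3.6,interpolation=cv2.INTER_CUBIC))
E
```

```text
clock: 3.1
ee_pos: [559.4, 45.5, 98.5]
ee_rot: [0.027, -0.035, 0.707, -0.706]
wrist_force: [-0.8, -0.2, -0.4]
width: 42.8
clock: 3.27
ee_pos: [565.3, 45.4, 105.5]
ee_rot: [0.031, -0.031, 0.706, -0.706]
wrist_force: [-0.2, -0.9, 0.8]
width: 42.8
[0.13263763 0.15006225 0.02916128]
```

View pics/w2.png

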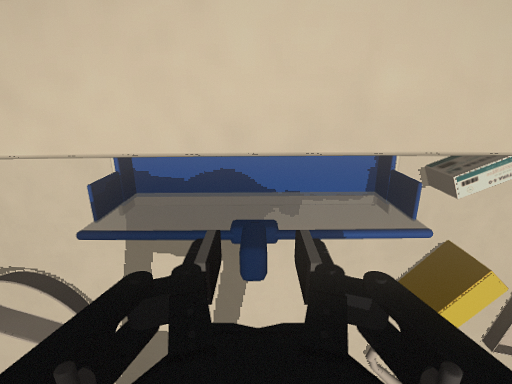

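View pics/s2c.png

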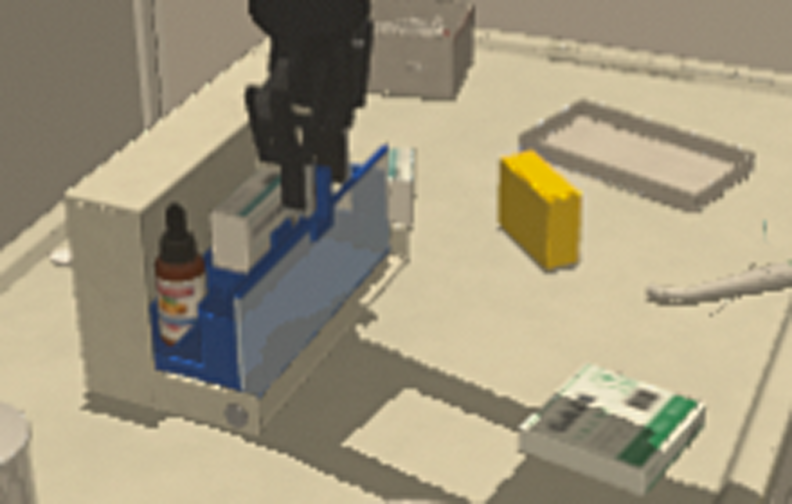

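The tab is centred between the fingers, at wrist picture (255,245). Closing.

```bash
python3 -m pendant '[{"delta_pos":[0,0,0],"turn":0},{"delta_pos":[0,0,0],"turn":0},{"delta_pos":[0,0,0],"turn":0},{"delta_pos":[0,0,0],"turn":0}]' 0;python3 - <<'E'
from h import *
s=observe();p=s['ee_pos'];print(p,s['width'],s['wrist_force'])
bx=np.array([.9962,.0872,0]); Rm=R()
L=p[2]+19-10; x0=2
for th in [.08,.16,.24,.32,.40,.48,.56,.62,.65,.67]:
    d=bx*((x0*np.cos(th)-L*np.sin(th))-x0)+np.array([0,0,1])*((x0*np.sin(th)+L*np.cos(th))-L)
    print(th,np.round(Rm.T@d/10,2))
E
```

```text
clock: 3.7
ee_pos: [565.8, 47.8, 106.6]
ee_rot: [0.032, -0.03, 0.707, -0.705]
wrist_force: [-0.9, 8.5, 9.1]
width: 13.0
[565.8124311   47.75903346 106.55954831] 12.961555024454746 [-0.87594643  8.54037246  9.10797316]
0.08 [0.92 0.02 0.  ]
0.16 [1.84 0.11 0.  ]
0.24 [2.75 0.27 0.  ]
0.32 [3.65 0.51 0.  ]
0.4 [4.52 0.82 0.  ]
0.48 [5.36 1.19 0.  ]
0.56 [6.18 1.64 0.  ]
0.62 [6.76 2.01 0.01]
0.65 [7.04 2.21 0.01]
0.67 [7.23 2.35 0.01]
```

```bash
python3 -m pendant '[{"delta_pos":[0.92,-0.1,0],"turn":0},{"delta_pos":[1.84,0,0],"turn":0},{"delta_pos":[2.75,0.15,0],"turn":0},{"delta_pos":[3.65,0.4,0],"turn":0},{"delta_pos":[3.65,0.4,0],"turn":0}]'; python3 -c "
from h import *
print(observe()['wrist_force'],observe()['ft_torque'])
save('side','s3.png')
a=cv2.imread('pics/s3.png')[150:290,160:380];cv2.imwrite('pics/s3c.png',cv2.resize(a,None,fx=3.6,fy=3.6,interpolation=cv2.INTER_CUBIC))"
```

```text
clock: 4.12
ee_pos: [532.8, 44.6, 103.0]
ee_rot: [0.035, -0.027, 0.707, -0.705]
wrist_force: [5.0, 10.1, 3.2]
width: 12.7
[ 4.96817252 10.0746039   3.19684911] [ 1.47429352 -1.41448417  0.37002997]
```

View pics/s3c.png

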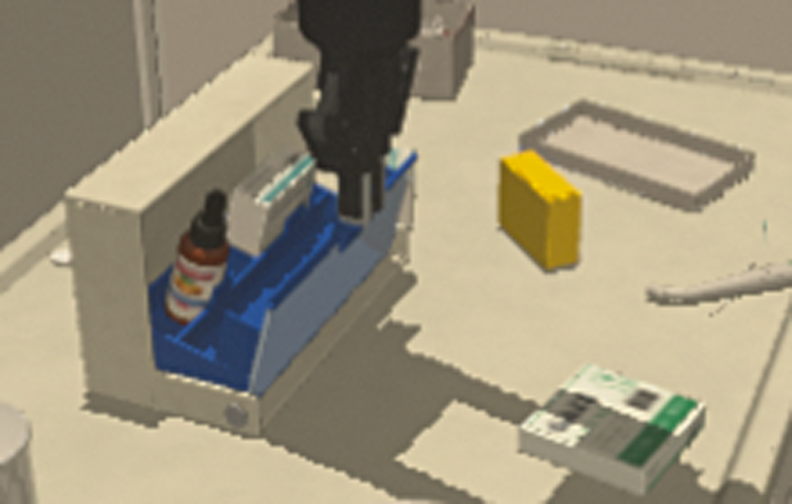

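The bin is tilting and the tab is still held. Continuing to the stop.

```bash
python3 -m pendant '[{"delta_pos":[0.87,0.3,0],"turn":0},{"delta_pos":[1.71,0.7,0],"turn":0},{"delta_pos":[2.53,1.15,0],"turn":0},{"delta_pos":[3.1,1.5,0],"turn":0},{"delta_pos":[3.5,1.8,0],"turn":0}]';python3 -m pendant '[{"delta_pos":[0.2,0.1,0],"turn":0},{"delta_pos":[0.3,0.15,0],"turn":0},{"delta_pos":[0.3,0.15,0],"turn":0}]'; python3 -c "
from h import *
print(observe()['wrist_force'],observe()['ft_torque'])
save('side','s4.png')
a=cv2.imread('pics/s4.png')[150:290,160:380];cv2.imwrite('pics/s4c.png',cv2.resize(a,None,fx=3.6,fy=3.6,interpolation=cv2.INTER_CUBIC))"
```

```text
clock: 4.58
ee_pos: [497.6, 41.4, 85.6]
ee_rot: [0.034, -0.027, 0.707, -0.706]
wrist_force: [-1.2, 9.2, 21.5]
width: 12.6
clock: 4.83
ee_pos: [495.0, 41.1, 83.7]
ee_rot: [0.034, -0.027, 0.707, -0.706]
wrist_force: [2.0, 10.5, 10.5]
width: 13.0
[ 2.02167367 10.50416223 10.50386673] [ 1.66224402 -0.99567892  0.11820505]
```

View pics/s4c.png

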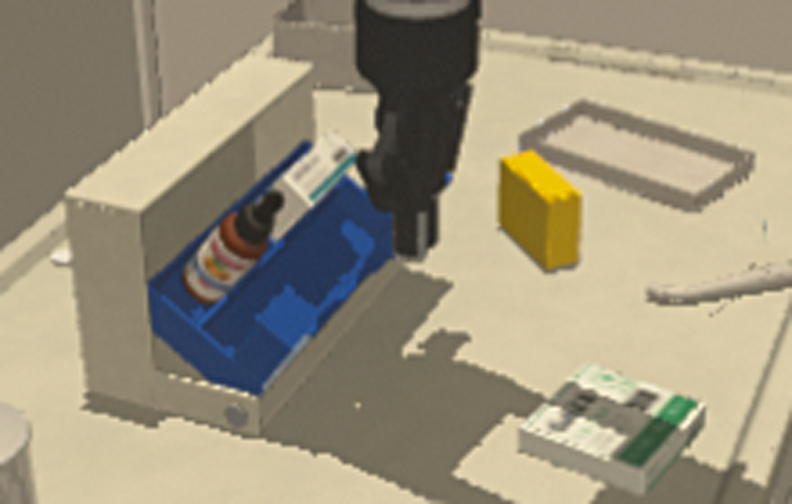

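```bash
python3 -m pendant '[{"delta_pos":[0,0,0],"turn":0},{"delta_pos":[0,0,0],"turn":0},{"delta_pos":[0,0,0],"turn":0}]' 0.5; python3 -m pendant '[{"delta_pos":[0,-3,0],"turn":0},{"delta_pos":[0,-7,0],"turn":0},{"delta_pos":[0,-11,0],"turn":0},{"delta_pos":[0,-15,0],"turn":0},{"delta_pos":[0,-15,0],"turn":0}]'; python3 - <<'E'
from h import *
save('side','s5.png')
save('wrist','w5.png');save('top','t5.png')
for c in ['side','wrist','top']:
  for t in ['bottle_center','bin_tab','carton_center']: print(c,t,[(np.round(d['centre']),round(d['conf'],2)) for d in spot_in(c,t)])
a=cv2.imread('pics/s5.png')[170:270,190:300];cv2.imwrite('pics/s5c.png',cv2.resize(a,None,fx=6,fy=6,interpolation=cv2.INTER_CUBIC))
a=cv2.imread('pics/t5.png')[130:230,170:320];cv2.imwrite('pics/t5c.png',cv2.resize(a,None,fx=5,fy=5,interpolation=cv2.INTER_CUBIC))
np.set_printoptions(suppress=True,precision=2)
print(np.array(calibration('wrist')['pose']),observe()['ee_pos'],observe()['clock'])
E
```

```text
clock: 5.13
ee_pos: [490.4, 39.2, 81.3]
ee_rot: [-0.031, 0.031, -0.706, 0.707]
wrist_force: [-0.2, 0.1, -0.4]
width: 42.5
clock: 5.55
ee_pos: [494.9, 38.8, 238.3]
ee_rot: [-0.035, 0.027, -0.706, 0.707]
wrist_force: [1.4, 0.4, -0.1]
width: 42.6
side bottle_center [(array([219., 223.]), 0.77)]
side bin_tab [(array([239., 227.]), 0.91)]
side carton_center [(array([243., 199.]), 0.89), (array([309., 205.]), 0.63)]
wrist bottle_center [(array([198.,  78.]), 0.6)]
wrist bin_tab [(array([243., 111.]), 0.61)]
wrist carton_center [(array([306.,  75.]), 0.91), (array([393., 180.]), 0.74), (array([408.,  94.]), 0.68)]
top bottle_center []
top bin_tab [(array([277., 178.]), 0.96)]
top carton_center [(array([301., 174.]), 0.52), (array([303., 211.]), 0.52), (array([272., 177.]), 0.44), (array([257., 164.]), 0.42)]
[[  0.09  -0.95  -0.3  566.23]
 [ -1.    -0.08  -0.03  46.96]
 [ -0.     0.3   -0.95 372.54]
 [  0.     0.     0.     1.  ]] [490.04  39.3  230.18] 6.15
```

View pics/s5c.png

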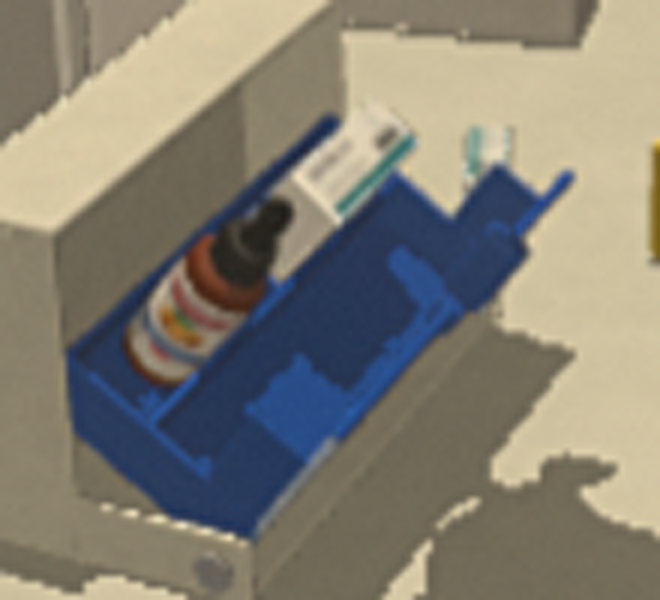

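View pics/w5.png

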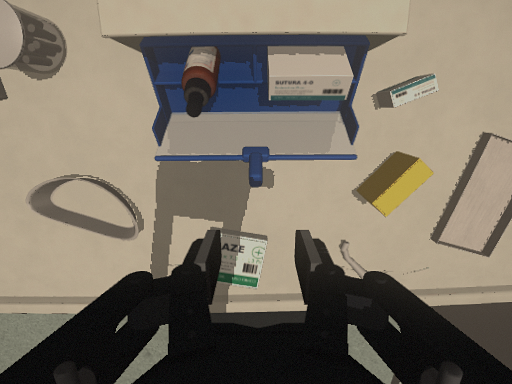

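View pics/t5c.png

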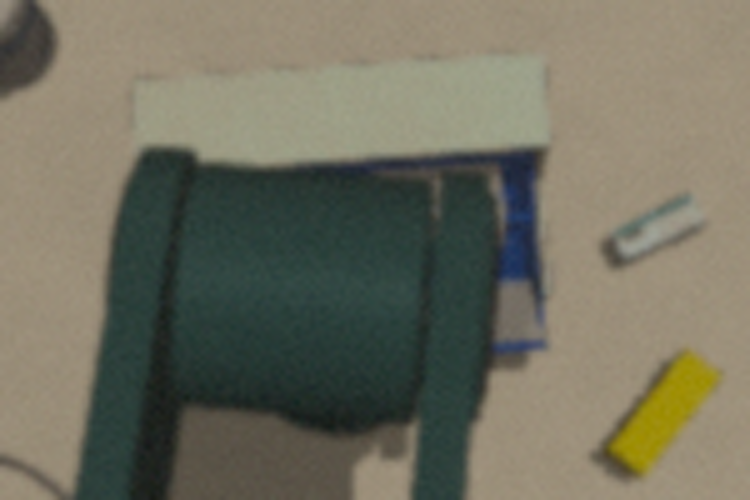

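```bash
cat >> h.py <<'E'
BX=np.array([.9962,.0872,0]);BY=np.array([-.0872,.9962,0]);Z=np.array([0,0,1.])
PIV=np.array([562,44.8,10])
def loc(x,y,z,th): return PIV+BY*y+BX*(x*np.cos(th)-z*np.sin(th))+Z*(x*np.sin(th)+z*np.cos(th))
E
python3 - <<'E'
from h import *
np.set_printoptions(suppress=True,precision=1)
th=.65
s=cv2.resize(cv2.imread('pics/s5.png')[170:270,190:300],None,fx=6,fy=6,interpolation=cv2.INTER_CUBIC)
w=cv2.resize(cv2.imread('pics/w5.png')[0:200,120:370],None,fx=3,fy=3,interpolation=cv2.INTER_CUBIC)
pts=dict(b0=(78,52,4),bc=(78,52,55),sh=(78,52,74),top=(78,52,106),tabtop=(2,0,121),tabbot=(2,0,88),pL=(0,110,87),pR=(0,-110,87))
for n,(x,y,z) in pts.items():
    p=loc(x,y,z,th); a=proj('side',p);b=proj('wrist',p); print(n,p)
    cv2.circle(s,tuple(int(v) for v in ((a-[190,170])*6)),4,(0,255,0),-1);cv2.circle(w,tuple(int(v) for v in ((b-[120,0])*3)),4,(0,255,0),-1)
cv2.imwrite('pics/s5d.png',s);cv2.imwrite('pics/w5d.png',w)
E
```

```text
b0 [616.9 101.8  60.4]
bc [586.2  99.1 101. ]
sh [574.7  98.1 116.1]
top [555.4  96.4 141.6]
tabtop [490.6  38.6 107.5]
tabbot [510.5  40.3  81.3]
pL [500.  149.8  79.3]
pR [519.1 -69.4  79.3]
```

View pics/s5d.png

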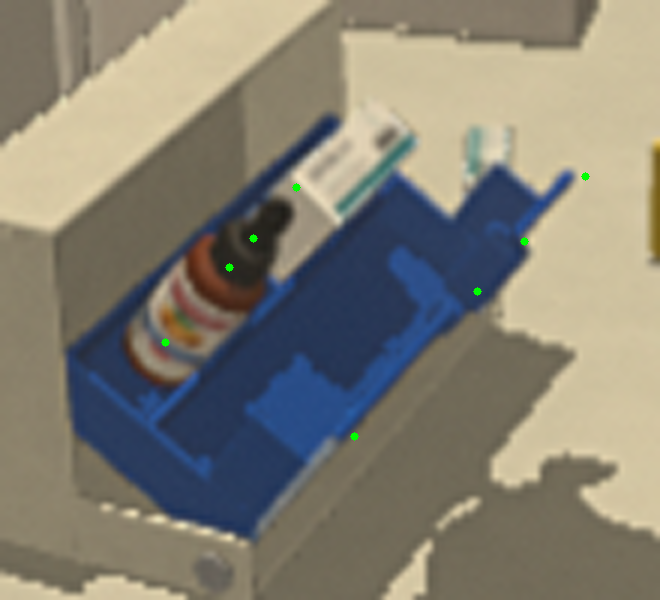

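View pics/w5d.png

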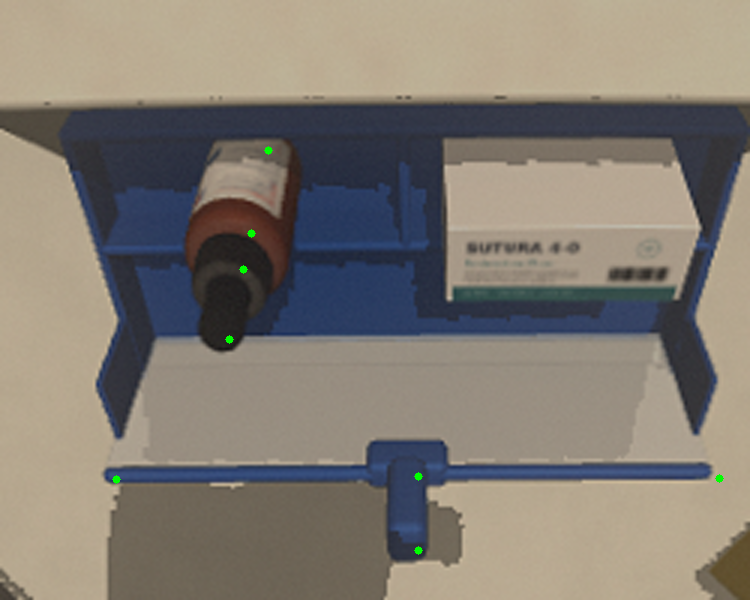

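```bash
python3 - <<'E'
from h import *
from scipy.optimize import least_squares
np.set_printoptions(suppress=True,precision=1)
S=lambda x,y:('side',np.array((190+x/6,170+y/6))); T=lambda x,y:('wrist',np.array((120+x/3,y/3)))
def t(n,a,b):
    p=tri([a,b]);print(n,p,'reproj',proj('side',p)-a[1],proj('wrist',p)-b[1]); return p
top=t('bulb',S(272,215),T(222,325))
t('collar/shoulder',S(237,268),T(233,258))
t('tab top',S(572,177),T(408,548));t('panL',S(345,440),T(110,474));t('panR',S(522,245),T(708,470))
# fit y,th of bottle axis
E
```

```text
bulb [560.7 102.  131.2] reproj [1. 0.] [-1.3 -2.3]
collar/shoulder [578.7 103.9 105. ] reproj [0.2 0. ] [-0.2 -0.4]
tab top [486.3  35.4 130.9] reproj [-5.6  1.5] [ 6.7 12.4]
panL [501.9 152.6  78.8] reproj [ 0.2 -0. ] [-0.2 -0.3]
panR [530.  -62.9  53.6] reproj [ 5.6 -2.4] [ -7.5 -11. ]
```

```bash
python3 -c "
from h import *
print(delta([582.5,104.5,82]),observe()['ee_pos'])"
```

```text
[-9.80111435 14.8072433  -5.68060042] [490.038986    39.30218942 230.18487837]
```

```bash
python3 -m pendant '[{"delta_pos":[-3.3,0,-1.9],"turn":0},{"delta_pos":[-6.6,0,-3.8],"turn":0},{"delta_pos":[-9.8,0,-5.7],"turn":0},{"delta_pos":[-9.8,0,-5.7],"turn":0},{"delta_pos":[-9.8,0,-5.7],"turn":0}]' 0.6;python3 -m pendant '[{"delta_pos":[0,3,0],"turn":0},{"delta_pos":[0,6,0],"turn":0},{"delta_pos":[0,8,0],"turn":0},{"delta_pos":[0,8,0],"turn":0},{"delta_pos":[0,8,0],"turn":0}]'; python3 - <<'E'
from h import *
print(delta([582.5,104.5,82]),observe()['ee_pos'])
save('wrist','w6.png');save('side','s6.png')
a=cv2.imread('pics/s6.png')[150:270,170:300];cv2.imwrite('pics/s6c.png',cv2.resize(a,None,fx=5,fy=5,interpolation=cv2.INTER_CUBIC))
E
```

```text
clock: 6.57
ee_pos: [584.2, 105.7, 230.1]
ee_rot: [0.032, -0.032, 0.706, -0.706]
wrist_force: [0.1, 0.6, -0.4]
width: 51.5
clock: 6.98
ee_pos: [581.1, 104.1, 150.1]
ee_rot: [-0.03, 0.032, -0.706, 0.706]
wrist_force: [-0.5, -0.1, -0.4]
width: 51.1
[-0.16653154  6.80477822 -0.03190941] [581.11456392 104.056545   150.05335905]
```

View pics/w6.png

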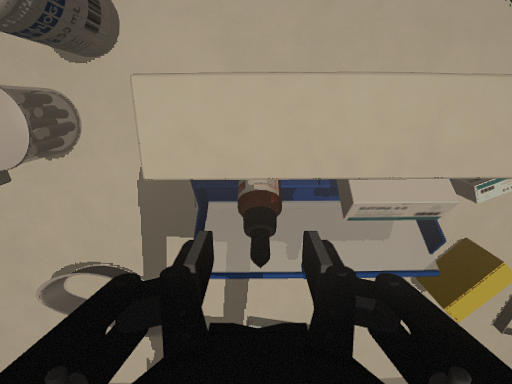

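View pics/s6c.png

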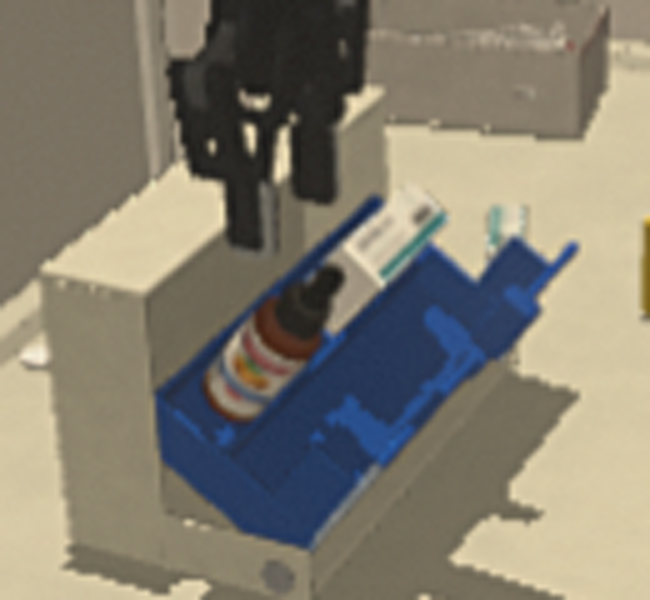

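The bottle lies centred between the jaws, at wrist picture (260,205). Descending.

```bash
python3 -m pendant '[{"delta_pos":[-0.1,2,0],"turn":0},{"delta_pos":[-0.1,4,0],"turn":0},{"delta_pos":[-0.1,5.5,0],"turn":0},{"delta_pos":[-0.1,6.8,0],"turn":0},{"delta_pos":[-0.1,6.8,0],"turn":0}]'; python3 - <<'E'
from h import *
print(delta([582.5,104.5,82]),observe()['ee_pos'],observe()['wrist_force'])
save('wrist','w7.png');save('side','s7.png')
a=cv2.imread('pics/s7.png')[150:270,170:300];cv2.imwrite('pics/s7c.png',cv2.resize(a,None,fx=5,fy=5,interpolation=cv2.INTER_CUBIC))
E
```

```text
clock: 7.5
ee_pos: [583.4, 104.5, 82.3]
ee_rot: [0.031, -0.031, 0.706, -0.706]
wrist_force: [0.2, -0.7, -1.1]
width: 51.3
[ 0.0919751   0.03343833 -0.00402203] [583.42015579 104.54035152  82.33325189] [ 0.15704396 -0.70070647 -1.06926193]
```

View pics/w7.png

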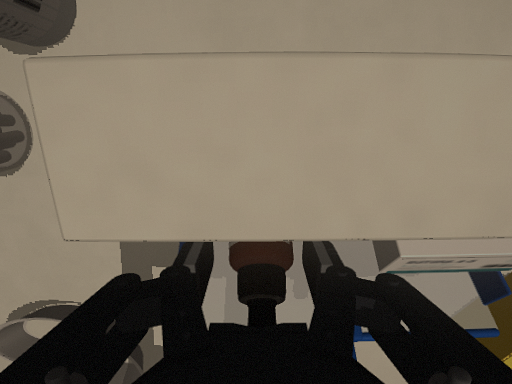

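View pics/s7c.png

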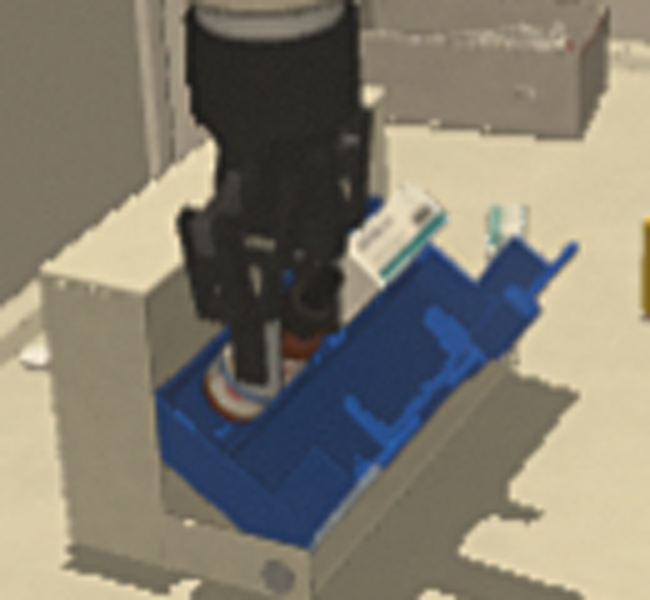

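```bash
python3 -m pendant '[{"delta_pos":[0,0,0],"turn":0},{"delta_pos":[0,0,0],"turn":0},{"delta_pos":[0,0,0],"turn":0},{"delta_pos":[0,0,0],"turn":0}]' 0;python3 -m pendant '[{"delta_pos":[0.6,-0.8,0],"turn":0},{"delta_pos":[1.5,-2,0],"turn":0},{"delta_pos":[2.4,-3.2,0],"turn":0},{"delta_pos":[3.6,-4.8,0],"turn":0},{"delta_pos":[3.6,-6.5,0],"turn":0}]'; python3 - <<'E'
from h import *
print(observe()['ee_pos'],observe()['wrist_force'])
save('wrist','w8.png');save('side','s8.png')
a=cv2.imread('pics/s8.png')[130:270,170:320];cv2.imwrite('pics/s8c.png',cv2.resize(a,None,fx=4,fy=4,interpolation=cv2.INTER_CUBIC))
E
```

```text
clock: 7.93
ee_pos: [585.4, 104.8, 84.7]
ee_rot: [0.032, -0.03, 0.706, -0.706]
wrist_force: [-0.2, -0.8, 7.1]
width: 30.1
clock: 8.35
ee_pos: [544.4, 101.5, 148.4]
ee_rot: [0.03, -0.033, 0.706, -0.706]
wrist_force: [-0.4, -0.4, -0.4]
width: 30.4
[544.40667035 101.45793238 148.36231557] [-0.41332763 -0.35964849 -0.3560167 ]
```

View pics/w8.png

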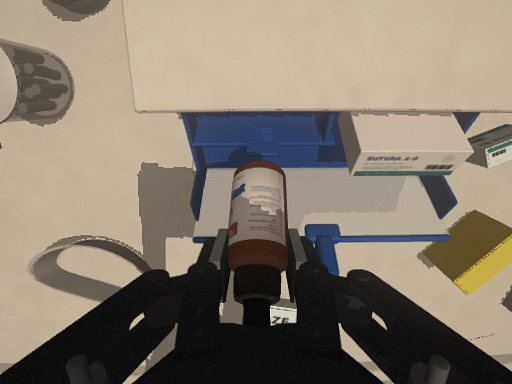

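View pics/s8c.png

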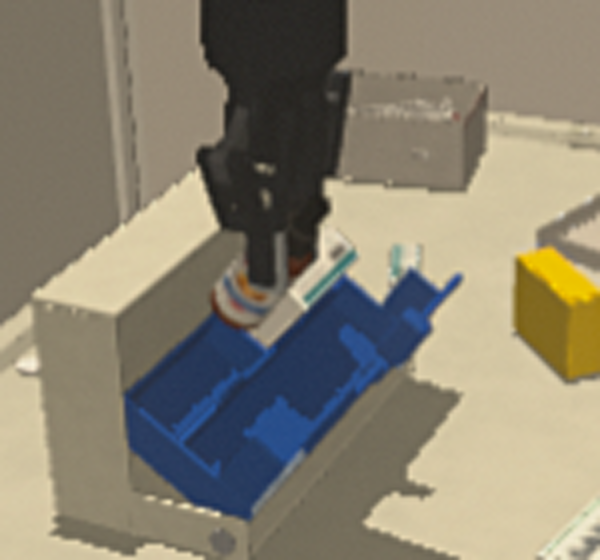

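```bash
python3 -m pendant '[{"delta_pos":[0,-3,0],"turn":-7},{"delta_pos":[0,-6,0],"turn":-14},{"delta_pos":[0,-9,0],"turn":-21},{"delta_pos":[0,-9,0],"turn":-28},{"delta_pos":[0,-9,0],"turn":-35}]';python3 -m pendant '[{"delta_pos":[0,0,0],"turn":-7},{"delta_pos":[0,0,0],"turn":-14},{"delta_pos":[0,0,0],"turn":-21},{"delta_pos":[0,0,0],"turn":-28},{"delta_pos":[0,0,0],"turn":-35}]';python3 -m pendant '[{"delta_pos":[0,0,0],"turn":-7},{"delta_pos":[0,0,0],"turn":-14},{"delta_pos":[0,0,0],"turn":-20},{"delta_pos":[0,0,0],"turn":-20}]'; python3 - <<'E'
from h import *
s=observe();print(delta([656,-140,240]),s['ee_pos'],s['q'],R()[:,2])
E
```

```text
clock: 8.87
ee_pos: [549.7, 101.7, 239.9]
ee_rot: [-0.246, 0.242, -0.663, 0.664]
wrist_force: [0.4, -0.1, -1.3]
width: 30.2
clock: 9.28
ee_pos: [547.8, 101.6, 237.2]
ee_rot: [0.432, -0.432, 0.56, -0.559]
wrist_force: [0.4, -1.1, -0.8]
width: 30.3
clock: 9.62
ee_pos: [547.8, 101.6, 237.2]
ee_rot: [-0.522, 0.522, -0.477, 0.476]
wrist_force: [-0.0, 0.1, 0.1]
width: 29.8
[25.04183921 -0.28499979  8.56931497] [547.81604802 101.55630342 237.24421758] [ 5.92592226e-02  2.92327212e-01  1.59536347e+00  9.56539771e-05
  1.25466740e+00 -3.21289382e-02] [ 9.95829431e-01  9.12313737e-02 -7.62117188e-04]
```

```bash
python3 -m pendant '[{"delta_pos":[25,0,8.6],"turn":0},{"delta_pos":[25,0,8.6],"turn":0},{"delta_pos":[25,0,8.6],"turn":0},{"delta_pos":[25,0,8.6],"turn":0},{"delta_pos":[25,0,8.6],"turn":0}]';python3 -m pendant '[{"delta_pos":[5,0,1.7],"turn":0},{"delta_pos":[5,0,1.7],"turn":0},{"delta_pos":[5,0,1.7],"turn":0},{"delta_pos":[5,0,1.7],"turn":0}]'; python3 - <<'E'
from h import *
s=observe();print(delta([656,-140,105]),s['ee_pos'])
save('side','s9.png');save('wrist','w9.png')
a=cv2.imread('pics/s9.png')[80:280,130:380];cv2.imwrite('pics/s9c.png',cv2.resize(a,None,fx=3,fy=3,interpolation=cv2.INTER_CUBIC))
E
```

```text
clock: 10.03
ee_pos: [633.2, -90.5, 237.4]
ee_rot: [-0.521, 0.521, -0.479, 0.478]
wrist_force: [1.0, 0.8, 0.2]
width: 30.2
clock: 10.37
ee_pos: [653.8, -137.2, 236.9]
ee_rot: [-0.521, 0.521, -0.479, 0.478]
wrist_force: [-0.1, 0.7, -0.1]
width: 30.1
[ 0.30960494 13.19352788  0.21626764] [ 653.76845226 -137.24937958  236.94178553]
```

View pics/s9c.png

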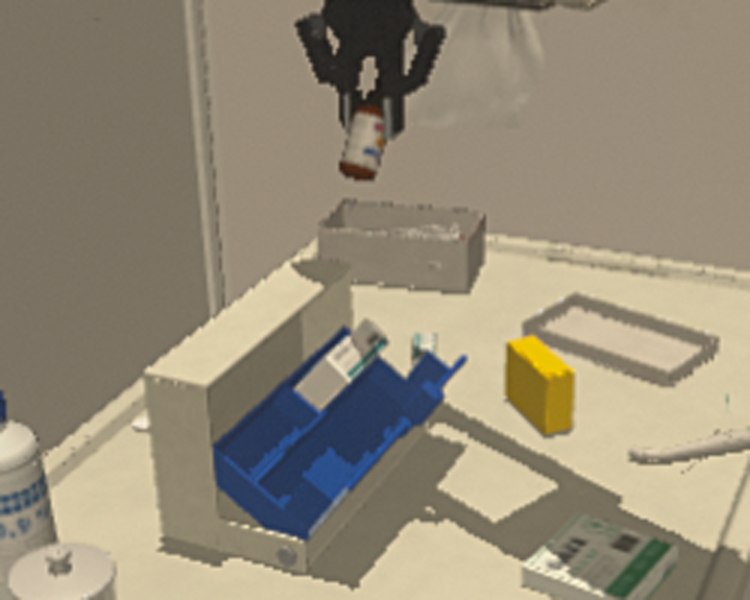

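View pics/w9.png

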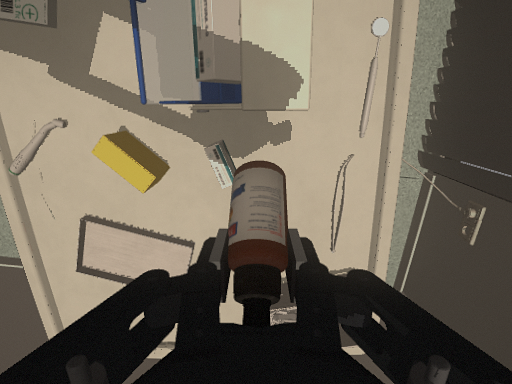

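```bash
python3 - <<'E'
from h import *
print(proj('wrist',[630,-67,147]),proj('wrist',[685,-64,147]))
print(onplane('wrist',[241,109],147),onplane('wrist',[309,109],147))
E
```

```text
[236.80722885 114.40126604] [303.37844832 116.59311966]
[633.15557703 -62.41893014 147.        ] [688.81290882 -57.57372074 147.        ]
```

```bash
python3 -m pendant '[{"delta_pos":[0.3,4,0.6],"turn":0},{"delta_pos":[0.3,8,0.6],"turn":0},{"delta_pos":[0.3,12,0.6],"turn":0},{"delta_pos":[0.3,13.2,0.6],"turn":0},{"delta_pos":[0.3,13.2,0.6],"turn":0}]';python3 -m pendant '[{"delta_pos":[-1,0,0],"turn":0},{"delta_pos":[-1.8,0,0],"turn":0},{"delta_pos":[-2,0,0],"turn":0}]'; python3 - <<'E'
from h import *
s=observe();print(s['ee_pos'],s['wrist_force'])
save('side','s10.png');save('wrist','w10.png')
a=cv2.imread('pics/s10.png')[80:280,130:380];cv2.imwrite('pics/s10c.png',cv2.resize(a,None,fx=3,fy=3,interpolation=cv2.INTER_CUBIC))
E
```

```text
clock: 10.88
ee_pos: [656.8, -136.8, 102.0]
ee_rot: [-0.52, 0.523, -0.48, 0.474]
wrist_force: [-0.8, -0.5, -0.3]
width: 30.2
clock: 11.13
ee_pos: [660.3, -117.9, 108.8]
ee_rot: [0.523, -0.521, 0.476, -0.478]
wrist_force: [0.5, 0.3, 0.2]
width: 30.5
[ 660.32228445 -117.8604063   108.80139634] [0.50907596 0.33316376 0.22432299]
```

View pics/s10c.png

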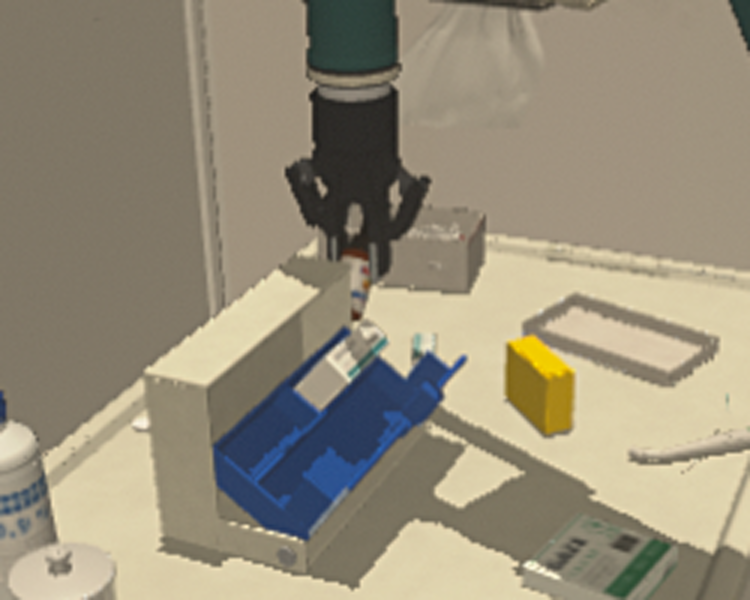

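View pics/w10.png

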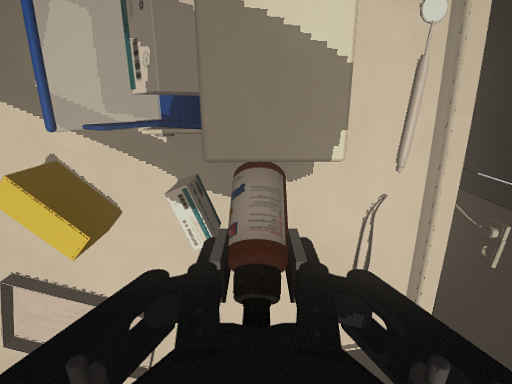

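```bash
python3 -m pendant '[{"delta_pos":[-0.5,0,0],"turn":0},{"delta_pos":[-1,0,0],"turn":0},{"delta_pos":[-1.5,0,0],"turn":0},{"delta_pos":[-2,0,0],"turn":0},{"delta_pos":[-2,0,0],"turn":0}]'; python3 - <<'E'
from h import *
save('wrist','w11.png')
E
```

```text
clock: 11.65
ee_pos: [659.0, -105.6, 108.5]
ee_rot: [-0.52, 0.524, -0.473, 0.481]
wrist_force: [-2.1, -18.8, 6.4]
width: 30.2
```

View pics/w11.png

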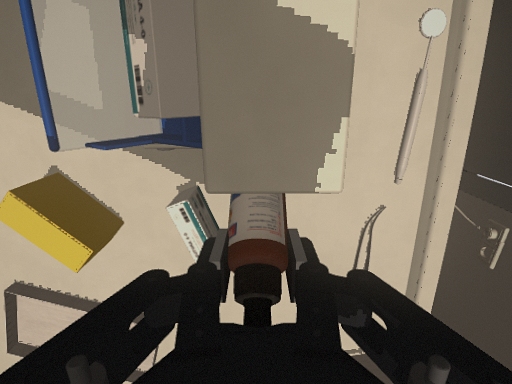

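```bash
python3 -m pendant '[{"delta_pos":[-0.4,0,0],"turn":0},{"delta_pos":[-0.8,0,0],"turn":0},{"delta_pos":[-1.2,0,0],"turn":0},{"delta_pos":[-1.2,0,0],"turn":0}]'; python3 - <<'E'
from h import *
save('wrist','w12.png')
E
```

```text
clock: 12.03
ee_pos: [659.7, -94.6, 109.6]
ee_rot: [-0.521, 0.523, -0.472, 0.482]
wrist_force: [1.9, -18.6, 7.4]
width: 30.6
```

View pics/w12.png

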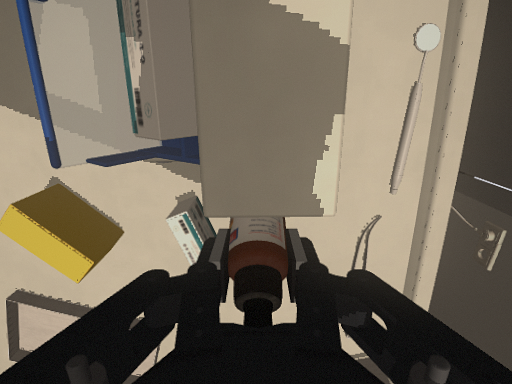

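```bash
python3 -m pendant '[{"delta_pos":[-0.4,0,0],"turn":0},{"delta_pos":[-0.8,0,0],"turn":0},{"delta_pos":[-1.2,0,0],"turn":0},{"delta_pos":[-1.2,0,0],"turn":0}]';python3 -m pendant '[{"delta_pos":[-0.2,0,0],"turn":0},{"delta_pos":[-0.4,0,0],"turn":0},{"delta_pos":[-0.4,0,0],"turn":0}]'; python3 - <<'E'
from h import *
save('wrist','w13.png')
E
```

```text
clock: 12.42
ee_pos: [659.0, -80.6, 109.2]
ee_rot: [-0.521, 0.522, -0.473, 0.482]
wrist_force: [1.2, -14.0, 7.2]
width: 30.3
clock: 12.67
ee_pos: [658.6, -76.8, 109.0]
ee_rot: [-0.521, 0.522, -0.473, 0.482]
wrist_force: [3.0, -14.0, 7.2]
width: 30.1
```

View pics/w13.png

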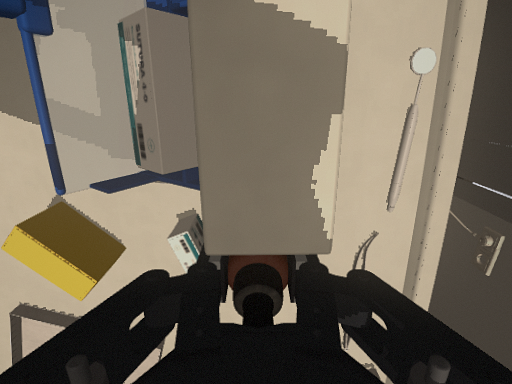

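```bash
python3 -m pendant '[{"delta_pos":[-0.2,0,0],"turn":0},{"delta_pos":[-0.3,0,0],"turn":0},{"delta_pos":[-0.3,0,0],"turn":0}]'; python3 -c "
from h import *
save('wrist','w14.png')"
```

```text
clock: 12.97
ee_pos: [658.3, -74.4, 109.0]
ee_rot: [-0.521, 0.522, -0.473, 0.482]
wrist_force: [2.1, -15.5, 8.1]
width: 30.4
```

View pics/w14.png

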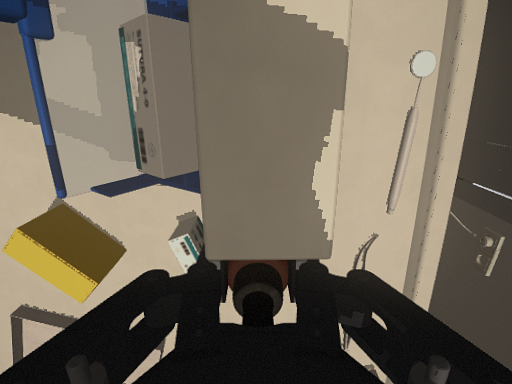

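```bash
python3 - <<'E'
from h import *
p=observe()['ee_pos']
w=cv2.imread('pics/w14.png')[220:340,190:330]
w=cv2.resize(w,None,fx=5,fy=5,interpolation=cv2.INTER_CUBIC)
for dz in [19,36,41,51]: 
    a=proj('wrist',p+[0,0,19-3+dz]);print(dz,a)
    cv2.circle(w,tuple(int(v) for v in (a-[190,220])*5),4,(0,255,0),-1)
cv2.imwrite('pics/w14c.png',w)
E
```

```text
19 [258.33427771 281.13023562]
36 [258.74200392 307.18235111]
41 [258.88511982 316.31934609]
51 [259.21243018 337.20079501]
```

View pics/w14c.png

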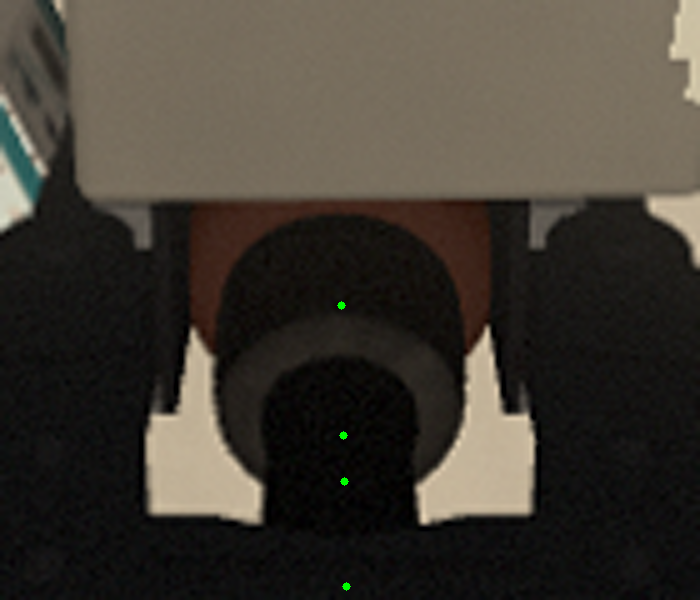

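```bash
python3 -m pendant '[{"delta_pos":[-0.2,0,0],"turn":0},{"delta_pos":[-0.3,0,0],"turn":0},{"delta_pos":[-0.3,0,0],"turn":0}]'; python3 -c "
from h import *
save('wrist','w15.png'); save('side','s15.png')
a=cv2.imread('pics/s15.png')[100:280,150:350];cv2.imwrite('pics/s15c.png',cv2.resize(a,None,fx=4,fy=4,interpolation=cv2.INTER_CUBIC))
w=cv2.imread('pics/w15.png')[220:340,190:330]
cv2.imwrite('pics/w15c.png',cv2.resize(w,None,fx=5,fy=5,interpolation=cv2.INTER_CUBIC))"
```

```text
clock: 13.27
ee_pos: [658.3, -74.3, 109.1]
ee_rot: [-0.52, 0.523, -0.471, 0.483]
wrist_force: [2.5, -25.5, 7.2]
width: 30.6
```

View pics/w15c.png

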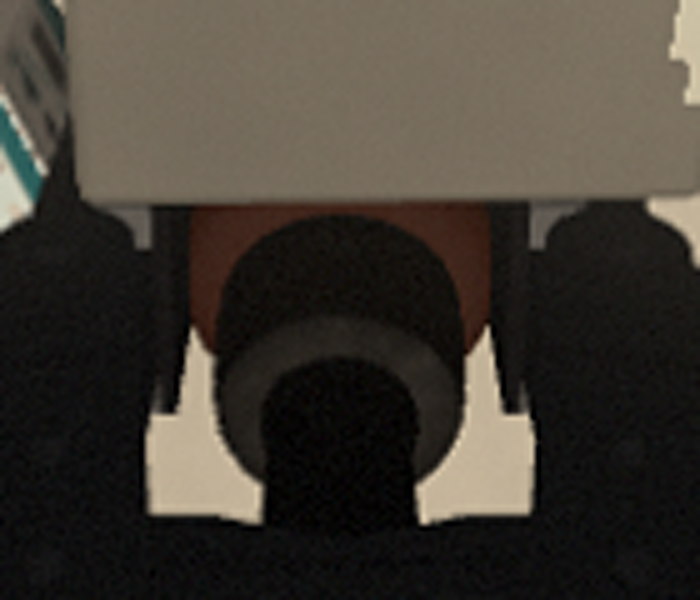

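View pics/s15c.png

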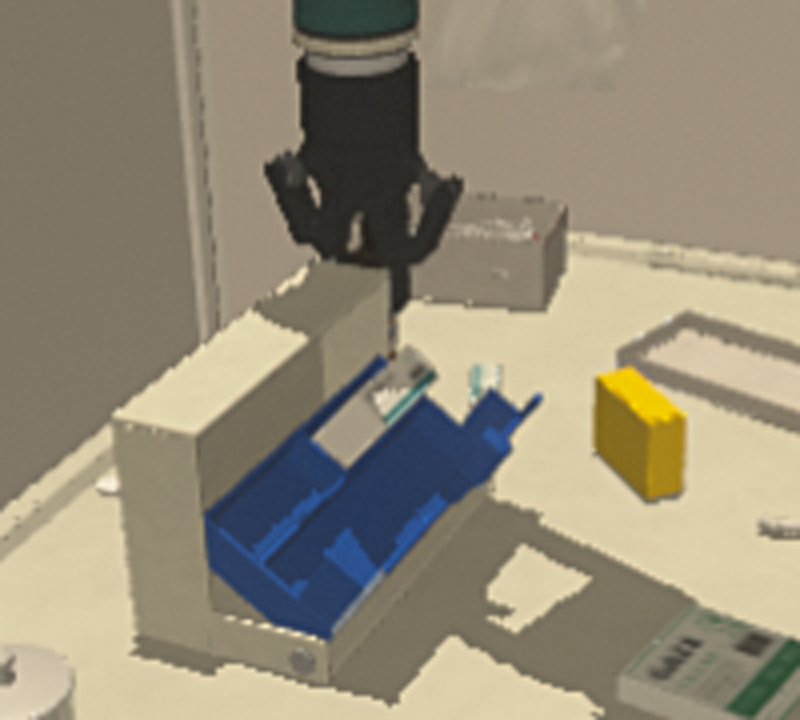

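```bash
python3 -m pendant '[{"delta_pos":[2,0,0],"turn":0},{"delta_pos":[5,0,0],"turn":0},{"delta_pos":[6,-4,0],"turn":0},{"delta_pos":[6,-8,0],"turn":0},{"delta_pos":[6,-8,0],"turn":0}]'; python3 -m pendant '[{"delta_pos":[0,0,0],"turn":0},{"delta_pos":[0,0,0],"turn":0}]'; python3 - <<'E'
from h import *
save('wrist','w16.png'); save('side','s16.png')
p=observe()['ee_pos'];print(p,observe()['clock'])
a=cv2.resize(cv2.imread('pics/s16.png')[90:210,200:330],None,fx=5,fy=5,interpolation=cv2.INTER_CUBIC)
for dz in [-51,0]:
    q=proj('side',p+[0,0,19-4+dz]);print(q);cv2.circle(a,tuple(int(v) for v in (q-[200,90])*5),3,(0,255,0),-1)
cv2.imwrite('pics/s16c.png',a)
w=cv2.imread('pics/w16.png')[180:340,190:330]
cv2.imwrite('pics/w16c.png',cv2.resize(w,None,fx=4,fy=4,interpolation=cv2.INTER_CUBIC))
E
```

```text
clock: 13.78
ee_pos: [664.1, -127.9, 194.1]
ee_rot: [0.523, -0.519, 0.474, -0.482]
wrist_force: [0.6, -0.1, 0.8]
width: 30.0
clock: 13.95
ee_pos: [658.9, -125.2, 185.9]
ee_rot: [0.522, -0.521, 0.478, -0.478]
wrist_force: [0.6, -0.3, -0.6]
width: 30.0
[ 657.95995897 -124.8169287   184.2611637 ] 14.05
[251.14170844 157.31397634]
[250.58583998 139.41439749]
```

View pics/s16c.png

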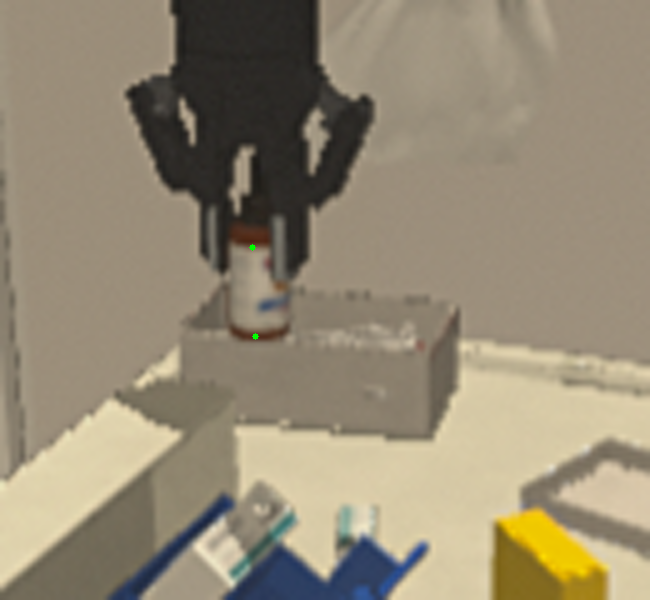

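View pics/w16c.png

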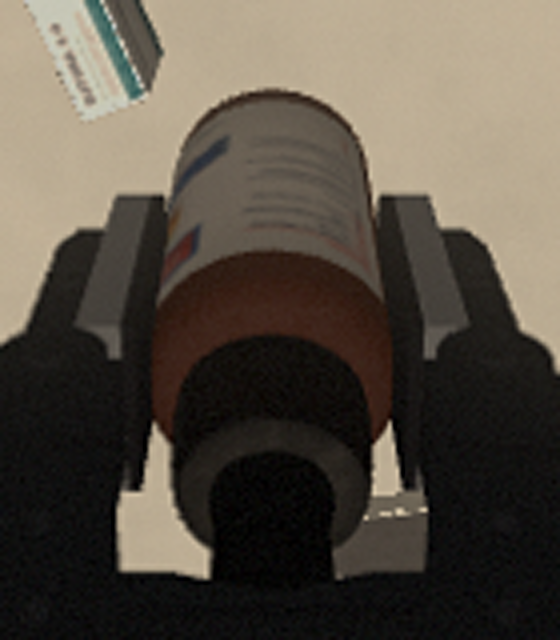

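```bash
python3 -c "
from h import *
print(delta([474,-300,150]))"
```

```text
[ 15.83852441   3.46066855 -19.85464532]
```

```bash
python3 -m pendant '[{"delta_pos":[15.8,0,-19.8],"turn":0},{"delta_pos":[15.8,0,-19.8],"turn":0},{"delta_pos":[15.8,0,-19.8],"turn":0},{"delta_pos":[15.8,0,-19.8],"turn":0},{"delta_pos":[15.8,0,-19.8],"turn":0}]'; python3 -m pendant '[{"delta_pos":[3,0,-3.7],"turn":0},{"delta_pos":[3,0,-3.7],"turn":0},{"delta_pos":[3,0,-3.7],"turn":0},{"delta_pos":[3,0,-3.7],"turn":0}]';  python3 - <<'E'
from h import *
print(delta([474,-300,150]))
save('wrist','w17.png'); save('side','s17.png'); save('top','t17.png')
print(observe()['ee_pos'],[(d['centre'],d['conf']) for d in spot_in('wrist','tray_floor')])
for p in [(563,-270,18),(398,-239,18),(383,-331,18),(545,-359,18)]: print(proj('wrist',p),proj('side',p))
E
```

```text
clock: 14.47
ee_pos: [506.0, -269.1, 184.2]
ee_rot: [-0.522, 0.522, -0.478, 0.476]
wrist_force: [0.0, -0.7, 0.2]
width: 30.2
clock: 14.8
ee_pos: [473.8, -301.8, 184.9]
ee_rot: [0.521, -0.521, 0.479, -0.477]
wrist_force: [-0.2, -0.5, -0.3]
width: 30.2
[-0.16735227  3.49024166  0.0357838 ]
[ 475.14632306 -301.0870538   185.37395469] [([259.1, 169.0], 0.76)]
[336.36767392 154.81836973] [304.95952398 187.24743578]
[192.85784345 113.86152779] [354.2474484  203.62815916]
[178.85018399 192.0963196 ] [369.78572615 191.72137154]
[309.70830262 224.46817752] [322.34592172 177.41096759]
```

View pics/w17.png

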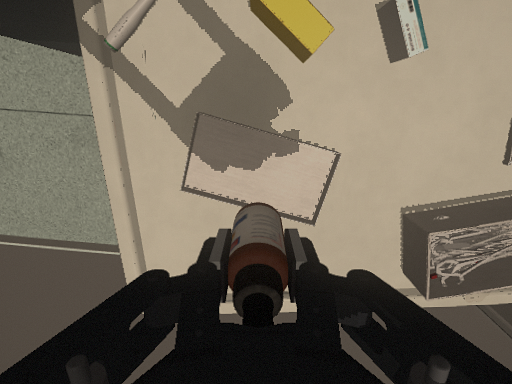

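View pics/s17.png

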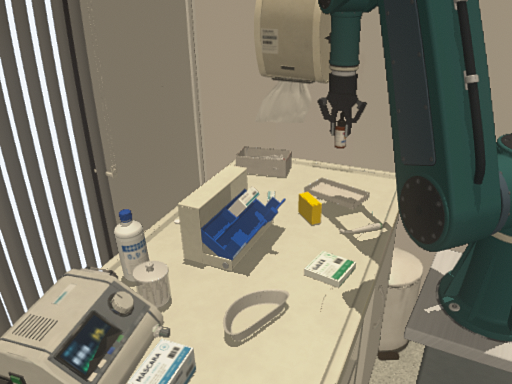

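```bash
python3 - <<'E'
from h import *
P=[onplane('wrist',q,18) for q in [(340,154),(198,113),(182,188),(315,223)]]
for p in P: print(p)
c=np.mean(P,0);print('ctr',c,np.linalg.norm(P[0]-P[1]),np.linalg.norm(P[1]-P[2]))
print(delta([c[0],c[1],50]))
E
```

```text
[ 567.01325218 -268.68340997   18.        ]
[ 403.63245736 -237.60930748   18.        ]
[ 386.74993792 -325.52815126   18.        ]
[ 551.2613207  -356.46634479   18.        ]
ctr [ 477.16424204 -297.07180337   18.        ] 166.3096027399031 89.5250945528483
[-0.37612973 13.54365238  0.23862398]
```

```bash
python3 -m pendant '[{"delta_pos":[-0.3,3.5,0.2],"turn":0},{"delta_pos":[-0.3,7,0.2],"turn":0},{"delta_pos":[-0.3,10.5,0.2],"turn":0},{"delta_pos":[-0.3,12.6,0.2],"turn":0},{"delta_pos":[-0.3,12.6,0.2],"turn":0}]'; python3 -m pendant '[{"delta_pos":[0,0,0],"turn":0},{"delta_pos":[0,0,0],"turn":0}]';  python3 - <<'E'
from h import *
save('wrist','w18.png'); save('side','s18.png')
print(observe()['ee_pos'])
a=cv2.resize(cv2.imread('pics/s18.png')[120:230,280:400],None,fx=5,fy=5,interpolation=cv2.INTER_CUBIC);cv2.imwrite('pics/s18c.png',a)
E
```

```text
clock: 15.42
ee_pos: [473.7, -295.8, 55.3]
ee_rot: [-0.522, 0.522, -0.48, 0.474]
wrist_force: [-1.2, 0.7, -0.4]
width: 30.3
clock: 15.58
ee_pos: [477.3, -299.4, 60.9]
ee_rot: [0.522, -0.522, 0.477, -0.478]
wrist_force: [0.1, 1.2, 0.0]
width: 30.3
[ 477.50161478 -300.05677792   61.67286742]
```

View pics/s18c.png

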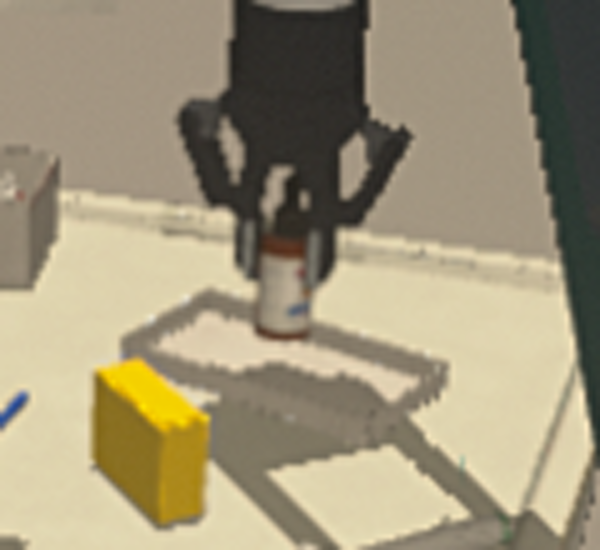

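View pics/w18.png

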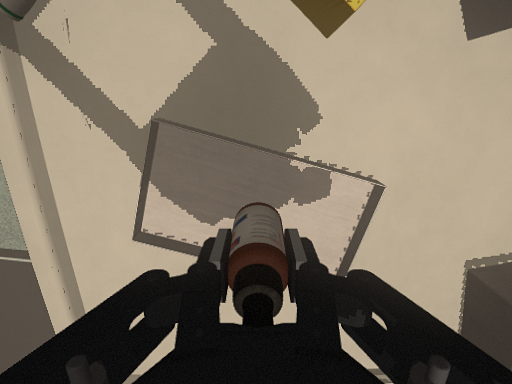

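```bash
python3 -m pendant '[{"delta_pos":[0,0.7,0],"turn":0},{"delta_pos":[0,1.4,0],"turn":0},{"delta_pos":[0,2,0],"turn":0},{"delta_pos":[0,2,0],"turn":0},{"delta_pos":[0,2,0],"turn":0}]'; python3 -m pendant '[{"delta_pos":[0,0.2,0],"turn":0},{"delta_pos":[0,0.3,0],"turn":0},{"delta_pos":[0,0.3,0],"turn":0},{"delta_pos":[0,0.3,0],"turn":0}]'
```

```text
clock: 16.1
ee_pos: [475.4, -298.9, 39.2]
ee_rot: [0.521, -0.521, 0.478, -0.477]
wrist_force: [-0.5, 0.8, -0.7]
width: 30.3
clock: 16.43
ee_pos: [476.0, -299.4, 37.4]
ee_rot: [0.521, -0.521, 0.477, -0.478]
wrist_force: [-0.7, 0.7, 4.2]
width: 30.3
```

```bash
python3 -m pendant '[{"delta_pos":[0,0.2,0],"turn":0},{"delta_pos":[0,0.3,0],"turn":0},{"delta_pos":[0,0.3,0],"turn":0}]'; python3 - <<'E'
from h import *
save('side','s19.png')
a=cv2.resize(cv2.imread('pics/s19.png')[120:230,280:400],None,fx=5,fy=5,interpolation=cv2.INTER_CUBIC);cv2.imwrite('pics/s19c.png',a)
E
```

```text
clock: 16.68
ee_pos: [476.2, -299.4, 37.0]
ee_rot: [0.521, -0.521, 0.477, -0.478]
wrist_force: [-6.2, 5.7, 31.7]
width: 30.3
```

View pics/s19c.png

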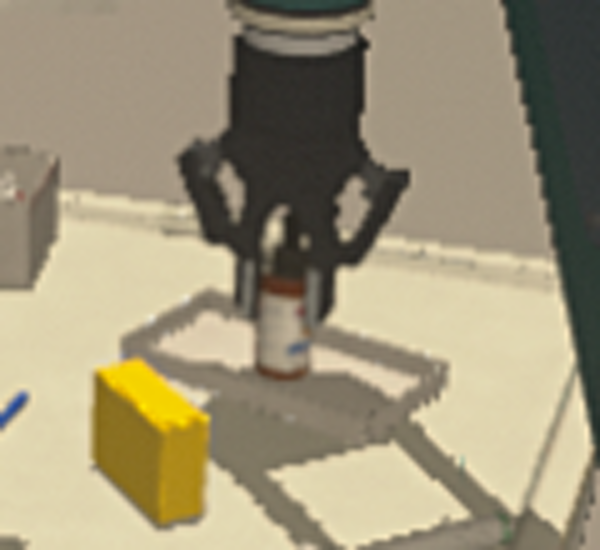

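```bash
python3 -m pendant '[{"delta_pos":[0,-0.2,0],"turn":0},{"delta_pos":[0,-0.3,0],"turn":0},{"delta_pos":[0,-0.3,0],"turn":0}]'; python3 -m pendant '[{"delta_pos":[0,0,0],"turn":0},{"delta_pos":[0,0,0],"turn":0},{"delta_pos":[0,0,0],"turn":0}]' 0.55; python3 - <<'E'
from h import *
save('side','s20.png')
a=cv2.resize(cv2.imread('pics/s20.png')[120:230,280:400],None,fx=5,fy=5,interpolation=cv2.INTER_CUBIC);cv2.imwrite('pics/s20c.png',a)
save('wrist','w20.png')
E
```

```text
clock: 16.98
ee_pos: [476.3, -299.5, 37.3]
ee_rot: [0.522, -0.521, 0.477, -0.478]
wrist_force: [-0.8, 1.2, 7.8]
width: 30.4
clock: 17.23
ee_pos: [475.7, -299.1, 36.3]
ee_rot: [0.521, -0.521, 0.478, -0.477]
wrist_force: [-0.5, 0.1, 0.0]
width: 46.7
```

View pics/s20c.png

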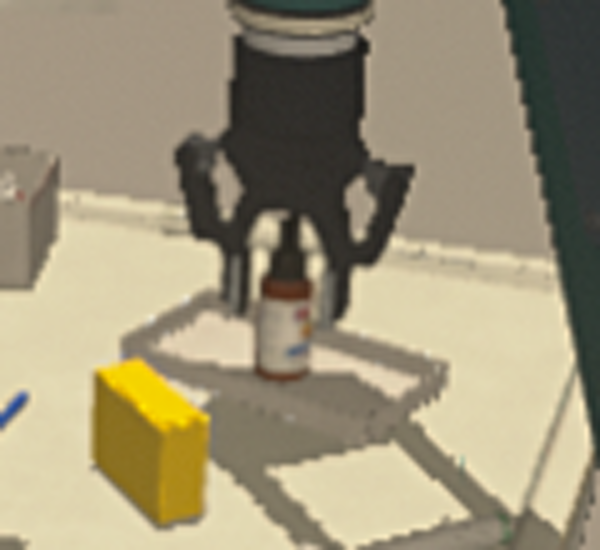

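View pics/w20.png

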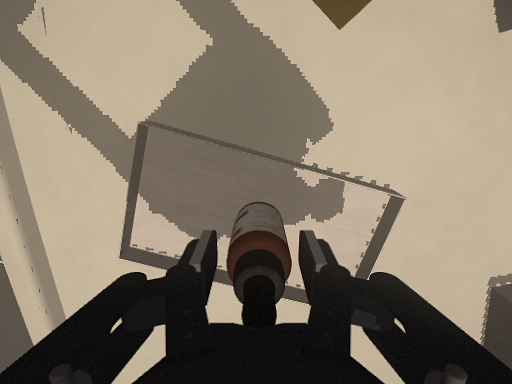

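The bottle stands free, with both pads off it. Raising straight up.

```bash
python3 -m pendant '[{"delta_pos":[0,-2,0],"turn":0},{"delta_pos":[0,-5,0],"turn":0},{"delta_pos":[0,-9,0],"turn":0},{"delta_pos":[0,-13,0],"turn":0},{"delta_pos":[0,-16,0],"turn":0}]'; python3 -m pendant '[{"delta_pos":[0,-4,0],"turn":0},{"delta_pos":[0,-4,0],"turn":0},{"delta_pos":[0,-4,0],"turn":0},{"delta_pos":[0,-4,0],"turn":0}]'; python3 - <<'E'
from h import *
im=save('side','s21.png');save('wrist','w21.png')
a=cv2.imread('pics/s21.png')[140:290,170:390];cv2.imwrite('pics/s21c.png',cv2.resize(a,None,fx=3.6,fy=3.6,interpolation=cv2.INTER_CUBIC))
E
```

```text
clock: 17.75
ee_pos: [476.4, -299.6, 199.6]
ee_rot: [0.522, -0.521, 0.477, -0.478]
wrist_force: [0.4, -0.8, -0.3]
width: 47.0
clock: 18.08
ee_pos: [475.5, -299.0, 236.3]
ee_rot: [0.521, -0.521, 0.478, -0.477]
wrist_force: [0.1, 0.0, -0.4]
width: 46.7
```

View pics/s21c.png

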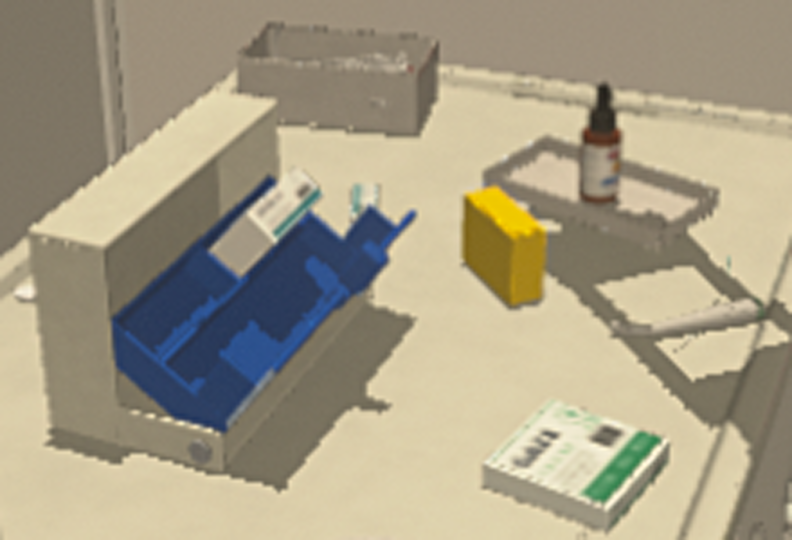

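View pics/w21.png

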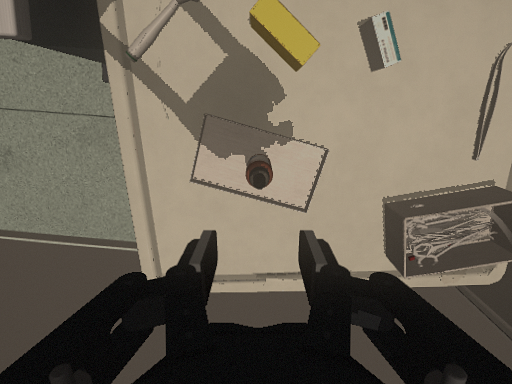

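```bash
python3 - <<'E'
from h import *
import h
h.PIV=np.array([562,48,10.])
a=cv2.resize(cv2.imread('pics/s21.png')[170:270,190:300],None,fx=6,fy=6,interpolation=cv2.INTER_CUBIC)
for th,col in [(.65,(0,255,0)),(.58,(0,0,255))]:
  for q in [(2,0,121),(0,110,87),(0,-110,87),(102,110,32),(100,110,0)]:
    p=h.loc(*q,th);u=proj('side',p);cv2.circle(a,tuple(int(v) for v in (u-[190,170])*6),4,col,-1)
cv2.imwrite('pics/s21d.png',a)
E
```

```text
(no output)
```

View pics/s21d.png

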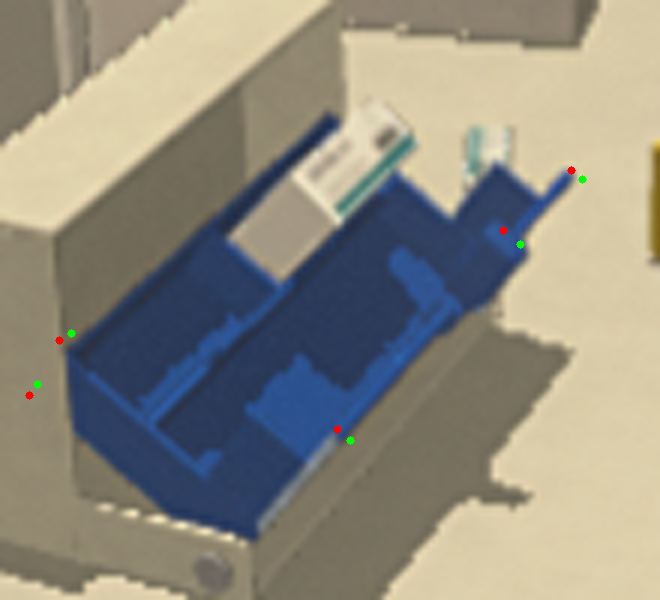

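The bottle is standing upright in the tray and the carton is still in the bin. My tilt estimate from the pictures is 0.60–0.65 rad. I never felt the stop, so I'll nudge the tab from behind with shut fingers to confirm it.

```bash
python3 -c "
from h import *
print(delta([548,45,236]))"
```

```text
[-33.56784534  -0.04417478  10.29567958]
```

```bash
python3 -m pendant '[{"delta_pos":[-33.6,0,10.3],"turn":7},{"delta_pos":[-33.6,0,10.3],"turn":14},{"delta_pos":[-33.6,0,10.3],"turn":21},{"delta_pos":[-33.6,0,10.3],"turn":28},{"delta_pos":[-33.6,0,10.3],"turn":35}]' 0; python3 -c "
from h import *
print(delta([548,45,236]))"
```

```text
clock: 18.6
ee_pos: [515.3, -109.0, 234.9]
ee_rot: [0.362, -0.364, 0.608, -0.606]
wrist_force: [1.0, -1.0, 0.5]
width: 0.5
[-15.1101305   -0.09809979  -4.41194337]
```

```bash
python3 -m pendant '[{"delta_pos":[-14,0,-4],"turn":7},{"delta_pos":[-14,0,-4],"turn":14},{"delta_pos":[-14,0,-4],"turn":21},{"delta_pos":[-14,0,-4],"turn":28},{"delta_pos":[-14,0,-4],"turn":35}]'; python3 -m pendant '[{"delta_pos":[0,0,0],"turn":7},{"delta_pos":[0,0,0],"turn":14},{"delta_pos":[0,0,0],"turn":19},{"delta_pos":[0,0,0],"turn":19}]';  python3 - <<'E'
from h import *
z=R()[:,2];print(np.degrees(np.arctan2(z[1],z[0])),delta([548,45,125]),observe()['clock'])
save('wrist','w22.png')
E
```

```text
clock: 19.02
ee_pos: [546.2, 37.0, 234.9]
ee_rot: [0.173, -0.175, 0.687, -0.684]
wrist_force: [-0.1, -0.2, -0.4]
width: 0.1
clock: 19.35
ee_pos: [545.4, 31.7, 234.9]
ee_rot: [0.057, -0.059, 0.705, -0.704]
wrist_force: [0.2, 0.8, 0.4]
width: -0.2
-80.56399975874089 [-0.51392049 10.98839584 -1.25821313] 19.35
```

View pics/w22.png

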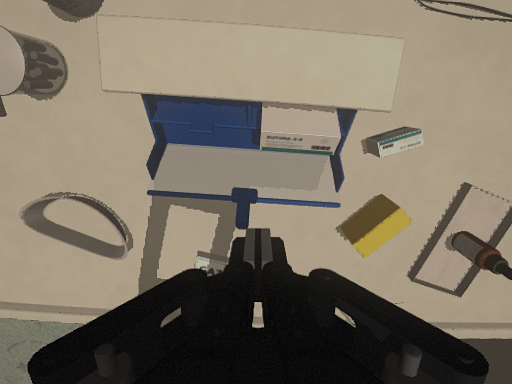

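```bash
python3 -m pendant '[{"delta_pos":[-0.5,3,-1.3],"turn":4.4},{"delta_pos":[-0.5,7,-1.3],"turn":4.4},{"delta_pos":[-0.5,11,-1.3],"turn":4.4},{"delta_pos":[-0.5,12,-1.3],"turn":4.4},{"delta_pos":[-0.5,12,-1.3],"turn":4.4}]'; python3 -m pendant '[{"delta_pos":[0.5,0,0],"turn":0},{"delta_pos":[0.8,0.5,0],"turn":0},{"delta_pos":[0.8,0.8,0],"turn":0}]';  python3 - <<'E'
from h import *
print(observe()['ee_pos']);save('wrist','w23.png');save('side','s23.png')
a=cv2.resize(cv2.imread('pics/s23.png')[160:270,190:310],None,fx=5,fy=5,interpolation=cv2.INTER_CUBIC);cv2.imwrite('pics/s23c.png',a)
E
```

```text
clock: 19.82
ee_pos: [545.8, 45.1, 113.3]
ee_rot: [0.03, -0.036, 0.707, -0.706]
wrist_force: [0.7, 0.2, -0.3]
width: -0.1
clock: 20.07
ee_pos: [542.0, 44.2, 110.5]
ee_rot: [-0.033, 0.031, -0.706, 0.706]
wrist_force: [-1.1, 0.2, 0.5]
width: -0.4
[542.02102689  44.20907866 110.48949406]
```

View pics/w23.png

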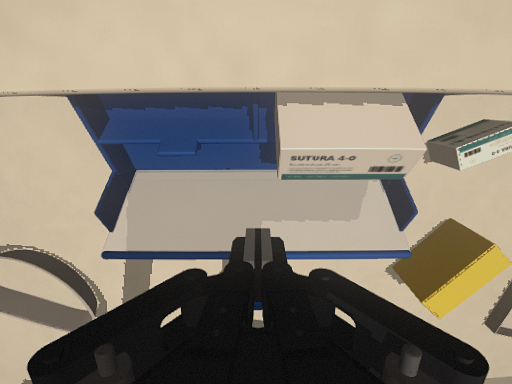

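View pics/s23c.png

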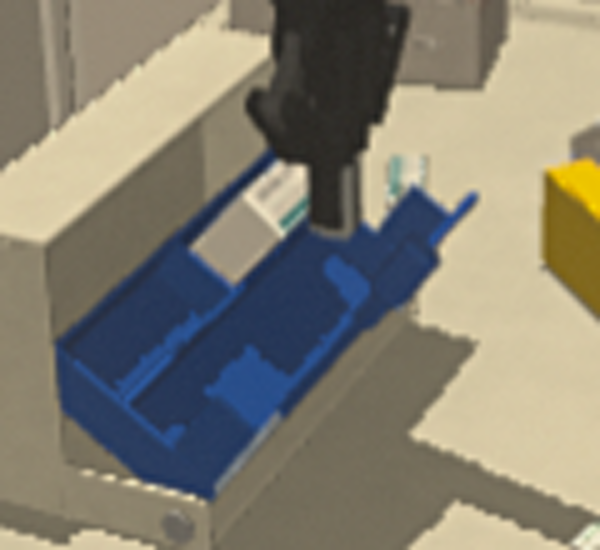

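```bash
python3 -m pendant '[{"delta_pos":[0.6,0.4,0],"turn":0},{"delta_pos":[1.2,0.6,0],"turn":0},{"delta_pos":[1.8,0.7,0],"turn":0},{"delta_pos":[1.8,0.7,0],"turn":0}]'; python3 -m pendant '[{"delta_pos":[0.2,0.1,0],"turn":0},{"delta_pos":[0.4,0.2,0],"turn":0},{"delta_pos":[0.4,0.2,0],"turn":0}]'
```

```text
clock: 20.5
ee_pos: [522.2, 42.7, 101.8]
ee_rot: [0.032, -0.032, 0.706, -0.706]
wrist_force: [-0.1, -0.3, -0.2]
width: -0.0
clock: 20.75
ee_pos: [520.8, 42.5, 100.7]
ee_rot: [0.033, -0.031, 0.706, -0.706]
wrist_force: [0.8, 0.3, 4.3]
width: -0.0
```

```bash
python3 -m pendant '[{"delta_pos":[0.16,0.12,0],"turn":0},{"delta_pos":[0.24,0.18,0],"turn":0},{"delta_pos":[0.24,0.18,0],"turn":0}]'; python3 -m pendant '[{"delta_pos":[0.16,0.12,0],"turn":0},{"delta_pos":[0.16,0.12,0],"turn":0}]'
```

```text
clock: 21.0
ee_pos: [519.0, 42.2, 99.1]
ee_rot: [0.033, -0.031, 0.706, -0.706]
wrist_force: [1.3, 0.5, 6.5]
width: 0.1
clock: 21.17
ee_pos: [519.2, 42.1, 98.7]
ee_rot: [-0.035, 0.029, -0.706, 0.706]
wrist_force: [4.0, 1.4, 9.8]
width: 0.0
```

```bash
python3 -m pendant '[{"delta_pos":[0.16,0.12,0],"turn":0},{"delta_pos":[0.24,0.18,0],"turn":0},{"delta_pos":[0.24,0.18,0],"turn":0}]'
```

```text
clock: 21.42
ee_pos: [519.4, 42.0, 98.3]
ee_rot: [-0.036, 0.027, -0.706, 0.706]
wrist_force: [6.3, 3.0, 16.2]
width: 0.2
```

```bash
python3 -c "
from h import *
print(observe()['wrist_force'])"
```

```text
[ 6.26538343  2.98964277 16.20471649]
```

The force rose to about 17 N, against 5–8 N hinge drag, with no movement, so the bin is at its stop. Backing off the way I came, then up.

```bash
python3 -m pendant '[{"delta_pos":[-1.2,-1,0],"turn":0},{"delta_pos":[-2.4,-2,0],"turn":0},{"delta_pos":[-2.6,-5,0],"turn":0},{"delta_pos":[-2.6,-9,0],"turn":0},{"delta_pos":[-2.6,-13,0],"turn":0}]'; python3 -m pendant '[{"delta_pos":[0,-3,0],"turn":0},{"delta_pos":[0,-3,0],"turn":0},{"delta_pos":[0,-3,0],"turn":0},{"delta_pos":[0,-3,0],"turn":0}]';  python3 - <<'E'
from h import *
print(observe()['qvel']);save('wrist','w24.png');save('side','s24.png')
a=cv2.imread('pics/s24.png')[140:290,170:390];cv2.imwrite('pics/s24c.png',cv2.resize(a,None,fx=3.6,fy=3.6,interpolation=cv2.INTER_CUBIC))
E
```

```text
clock: 21.83
ee_pos: [537.7, 44.2, 225.4]
ee_rot: [0.031, -0.033, 0.707, -0.706]
wrist_force: [1.5, 0.7, -0.3]
width: -0.1
clock: 22.17
ee_pos: [538.1, 44.2, 254.3]
ee_rot: [0.031, -0.033, 0.706, -0.706]
wrist_force: [0.0, -0.6, -0.4]
width: 0.3
[ 8.68668690e-04  2.12484407e-02  2.35040009e-02  1.19531952e-03
 -1.28270915e-03 -2.95836054e-06]
```

View pics/s24c.png

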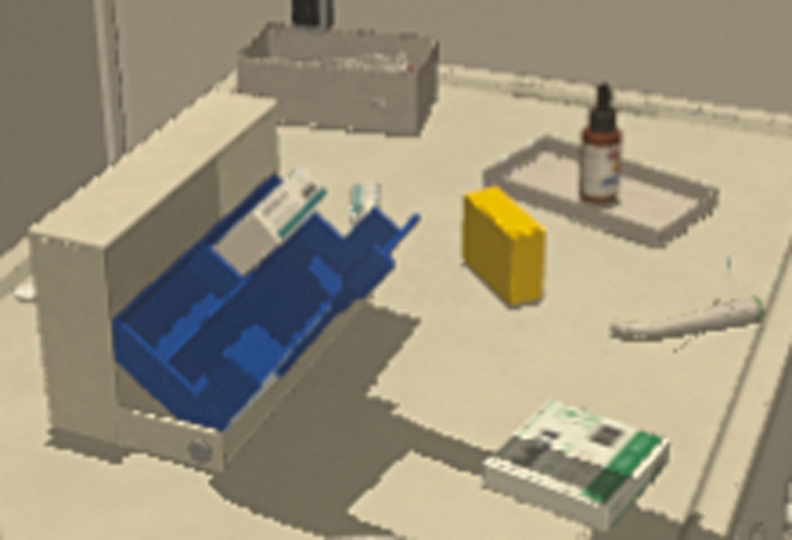

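The bin is fully tilted with the carton in it, at side picture about (243,202). The bottle stands upright in the tray, at side picture about (337,185). The arm is clear.

```bash
python3 -c "
from station import hand_in
print(hand_in())"
```

```text
the job is handed in; nothing more can be done
None
```

The job is handed in. The bin is tilted to its stop, the dropper bottle stands upright on the floor of the steel tray, and the carton is still in the bin. It took about 22 s of the 51 s allowed.

- **Bin:** I gripped the tab and swung it forward. In the pictures it still looked slightly short of the stop (0.60–0.65 rad). After placing the bottle I pushed the tab about 2 mm further with shut fingers. It then held at about 17 N without moving, so I take it to be at its stop.
- **Bottle:** I drew it out along its tilted axis. The gripper can only point down, so I turned the bottle upright in the grip by pressing its base against the cabinet's right side. I then set it down near the middle of the tray until it sat flat, peaking at about 32 N, and let go.
- **Last checks:** The final side picture shows the bottle upright in the tray, the carton in its compartment and the arm clear, with no force on the wrist. My position estimates for the tab and tray differed by 3–5 mm between cameras, which was not enough to matter.

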